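Pack the wooden tent pegs and fold the carton shut

TASK

Pack every wooden tent peg from the table into the open cardboard carton: lay them flat on its floor side by side, none on top of another, all parallel to its short ends and with the wide heads at the far long side, away from the robot. Then fold the carton shut, first the two short end flaps (left and right) and only after both of those the two long flaps (near and far) over them, all four pressed down flat. Leave the other things on the table where they are.

Things in the scene. Friction and masses are not known exactly. Their poses are not given: they have to be found in the camera images.
- carton: Open, shallow brown cardboard carton, fixed to the table. Origin: centre of its underside; x axis away from the robot across its short way, y along its long way to the left, z up. Outside 140 (x) x 220 (y) x 50 high, walls and floor 5 thick (inside 130 x 210). Four cardboard flaps, 4 thick, are hinged on its rim; they stay at whatever angle they are left
- flap_left (a joint): Angle of the left (+y) short end flap: 0 = folded down flat and shut, 1.57 = upright, up to 2.7 = leaning outward. Stiff hinge, moved by a push of about 1 N. Hinge line: along x at y = +108 mm, z = 52 mm in carton axes. The flap is 128 long along the hinge and reaches 60 from it (inward over the carton when shut)
- flap_right (a joint): Angle of the right (-y) short end flap: 0 = folded down flat and shut, 1.57 = upright, up to 2.7 = leaning outward. Stiff hinge, moved by a push of about 1 N. Hinge line: along x at y = -108 mm, z = 52 mm in carton axes. The flap is 128 long along the hinge and reaches 60 from it (inward over the carton when shut)
- flap_near (a joint): Angle of the near (-x, robot side) long flap: 0 = folded down flat and shut, 1.57 = upright, up to 2.7 = leaning outward. Stiff hinge, moved by a push of about 1 N. Hinge line: along y at x = -68 mm, z = 57 mm in carton axes. The flap is 196 long along the hinge and reaches 66 from it (inward over the carton when shut)
- flap_far (a joint): Angle of the far (+x) long flap: 0 = folded down flat and shut, 1.57 = upright, up to 2.7 = leaning outward. Stiff hinge, moved by a push of about 1 N. Hinge line: along y at x = +68 mm, z = 57 mm in carton axes. The flap is 196 long along the hinge and reaches 66 from it (inward over the carton when shut)
- peg1: Wooden tent peg, flat T shape, 100 long, 14 thick; may be absent. Origin: its middle in length, width and thickness; x axis points along it to the head. Shaft 16 wide from x = -38 to +28 mm, wide head 30 wide from x = 28 to 50 mm, narrow tip 9 wide from -50 to -38 mm. All pegs are alike; 30 g
- peg1_head (a point): middle of that peg's head end face
- peg2: Wooden tent peg, flat T shape, 100 long, 14 thick; may be absent. Origin: its middle in length, width and thickness; x axis points along it to the head. Shaft 16 wide from x = -38 to +28 mm, wide head 30 wide from x = 28 to 50 mm, narrow tip 9 wide from -50 to -38 mm. All pegs are alike; 30 g
- peg2_head (a point): middle of that peg's head end face
- peg3: Wooden tent peg, flat T shape, 100 long, 14 thick; may be absent. Origin: its middle in length, width and thickness; x axis points along it to the head. Shaft 16 wide from x = -38 to +28 mm, wide head 30 wide from x = 28 to 50 mm, narrow tip 9 wide from -50 to -38 mm. All pegs are alike; 30 g
- peg3_head (a point): middle of that peg's head end face
- peg4: Wooden tent peg, flat T shape, 100 long, 14 thick; may be absent. Origin: its middle in length, width and thickness; x axis points along it to the head. Shaft 16 wide from x = -38 to +28 mm, wide head 30 wide from x = 28 to 50 mm, narrow tip 9 wide from -50 to -38 mm. All pegs are alike; 30 g
- peg4_head (a point): middle of that peg's head end face
- peg5: Wooden tent peg, flat T shape, 100 long, 14 thick; may be absent. Origin: its middle in length, width and thickness; x axis points along it to the head. Shaft 16 wide from x = -38 to +28 mm, wide head 30 wide from x = 28 to 50 mm, narrow tip 9 wide from -50 to -38 mm. All pegs are alike; 30 g
- peg5_head (a point): middle of that peg's head end face
- bowl: Bystander, not to be disturbed: small clear glass bowl, rim 84 mm across, 42 high
- whisk: Bystander, not to be disturbed: steel balloon whisk lying down, about 280 mm long; x axis towards the loops
- spray_bottle: Bystander, not to be disturbed: closed white spray bottle, 68 mm across, 190 high
- spoon: Bystander, not to be disturbed: wooden spoon lying flat, 220 mm long
- mug: Bystander, not to be disturbed: white mug, 80 mm across, 90 high
- brush: Bystander, not to be disturbed: hand brush lying down
- jar: Bystander, not to be disturbed: closed glass jar, 72 mm across, 100 high
Not all that is in view belongs to the job. Leave any blue look-alike of the peg5 alone. Leave any grey look-alike of the peg4 alone.

How it is judged:
By the outcome, as a careful person would: the job done as asked, in the order asked, and still so for the second after the job is handed in, with the robot touching nothing.
Of peg1, peg2, peg3, peg4, peg5 only 3 to 4 are there at a start; the rules pass over those that are not, and their reading is None.
At some moment in a run one of peg1, peg2, peg3, peg4, peg5 may be knocked a few centimetres aside while the robot is not near it.
Once in a run the grip may slacken for a moment while it holds something.
It also fails if it takes over 208 s, if anything falls off the work surface, if the arm or the gripper's body presses on something with over 40 N, if the wrist force passes 120 N, or if a joint passes its speed limit or range.

ROBOT

A 6-joint arm with a two-finger parallel gripper is mounted at the origin on the work surface. World frame = base frame: x ahead of the robot, y to its left, z up, the work surface at z = 0. Lengths are in m, angles in degrees, forces in N, time in s.
With the tool pointing down it reaches from about 0.25 to 0.725 m from the base axis. Payload 9.7 kg.
Tool frame: the origin (TCP) lies on the centre line of the jaws, within the pads' length; the fingertips stand tip_extent ahead of it and the grasp point (between the pads) lies 3 mm ahead of it (tip_extent is the distance from the TCP to the fingertips, in m); z points along the fingers, y is the line along which they close (so a half turn about z gives the same grasp; the last joint's range is limited). The gripper opens to 85 mm and grips with 20 to 120 N. Pads are 22 mm wide; open, the fingers measure 114 mm over their backs; the gripper's body (76 mm by 85 mm) begins 54 mm behind the grasp point. The pads swing forward as they close: fully open they stand 13 mm farther back than shut.
Start: joints at [64.973, 4.979, 10.078, 95.1, 0, 90], TCP at [0.233, 0.498, 0.225] pointing down, gripper open.
Joint ranges: [-179.16, 179.16], [-48.56, 103.87], [-65.8, 70.77], [-126.05, 130.52], [-82.76, 87.17], [-180, 180]. Speed limits (degrees/s): [127.2, 127.2, 147.25, 180, 180, 180].

INTERFACE

Orientations are given as [roll, pitch, yaw] about the fixed x, y, z axes, in that order (R = Rz(yaw) Ry(pitch) Rx(roll)).
In Python, from workcell import * gives the robot as it stands.
- The arm moves only by the tool servo_tool, never from a script. Its argument "rows" is a list of rows, each an object with "offset": the shift along the tool's x, y, z as a fraction of full scale, a list of three; "yaw": the turn about the tool's z as a fraction of full scale; "claw": the closure, from 0 (fully open) to 1 (shut). A call has 1 to 12 rows; each row is the pose to reach, as a shift and turn from the pose commanded when the call began, along the tool's axes at that moment, turning the shorter way round; what a row does not reach only later rows make up. Full scale, the value 1, is 0.1 m for a shift and pi rad for a turn. A row lasts 1/8 s, in which the tool goes at most 62.5 mm and 10.7 degrees, less where a joint would pass 70% of its speed; a pose out of reach is approached as far as the arm can. A call with a number of a shift or a turn outside -1 to 1 is refused whole. A call with a gripper value outside its range is refused whole. The fingers move at their own pace and stop on an object; "squeeze" is the grip in N (left out, the last holds). Time passes only in rows, so rows that repeat a pose let the fingers close. It gives the time, the measured TCP pose, the force, the opening and the grip force at its end, in the units of the state.
- get_obs(): the state, without advancing time (a new reading comes with each control period).
- camera(name): name is "scene" or "top"; returns (picture, depth): 420x560x3 uint8, red, green, blue; 420x560 float32, m along the optical axis (not along the pixel's ray), 0 where there is no reading.
- camera_info(name): a dict with "fx", "fy", "cx", "cy" (pixels), "dist" ([k1, k2, p1, p2, k3] as OpenCV has them; the pictures are not rectified), "cam_to_world" (4x4, takes a point from camera to world coordinates). Camera axes: x right, y up, looking along -z (the intrinsics and any distortion apply to the point x, -y, -z); pixel columns grow to the right and rows downward; lengths in m; the calibration is good to about 2 mm. A picture is of the moment at which its call begins. camera_info takes no time and is no camera call.
- job_done(): hands the job in; it is judged then, once.
The state is a dict: "time": time; "q": joint angles; "qd": joint speeds; "joint_efforts": joint torques, N m; "ee_pos": TCP position; "tcp_rot": TCP orientation; "wrist_force": force on the tool from outside, world axes, zero at the start; "torque": the same for the moment, N m; "opening": finger opening in m; "grasp_force": force on a finger pad.
Only numpy, scipy, OpenCV 4.12 (cv2) and the standard library are available. Lean on these libraries where they do the work, as an engineer would, in place of code of your own. Each camera call takes 0.05 s, during which the arm holds its last target. There are 200 camera calls.

## Working session

There is one attempt and no reset: what is moved stays moved. The work goes in short steps, Python scripts to look and compute and a tool call to move; the robot and the scene stay as the last step left them, time stands still between calls to the robot, and variables do not carry over. Pictures are saved under pics/ and viewed, at most 14 in all, crops included, and the job is handed in when it is done.

Besides the shell and the picture viewer there is one more tool, called by a JSON object that holds its "method" and its "body", one argument or row to a line. servo_tool: Moves the arm, as the interface text tells. Its arguments: {"type":"object","properties":{"rows":{"type":"array"},"squeeze":{"type":"number"}},"required":["rows"]}

```bash
mkdir -p pics; ls; python3 - <<'E'
from workcell import *
import cv2,numpy as np
o=get_obs();print(o)
for n in ("top","scene"):
    p,d=camera(n);np.savez(f"{n}0.npz",p=p,d=d)
    print(n,{k:np.round(v,4).tolist() for k,v in camera_info(n).items()})
    cv2.imwrite(f"pics/{n}0.png",cv2.resize(p[:,:,::-1],(800,600)))
E
```

```text
pics
{'time': 0.0, 'q': array([6.49740437e+01, 5.01226724e+00, 1.00346077e+01, 9.51005502e+01,
       8.69126118e-04, 9.00003393e+01]), 'qd': array([ 0.06428392,  0.01058503,  0.04136014, -0.0366077 ,  0.08632307,
        0.01017559]), 'joint_efforts': array([ 2.74679578e-04, -5.20382202e+01,  4.64812195e+01,  1.59089168e-02,
        3.66301293e-06,  1.34794558e-05]), 'ee_pos': array([0.23255906, 0.49814567, 0.22437326]), 'tcp_rot': array([-1.79921790e+02, -8.68662129e-04,  1.54973703e+02]), 'wrist_force': array([-0.54282535, -0.08905076,  0.69548098]), 'torque': array([-0.02217787,  0.03845459,  0.0001609 ]), 'grasp_force': 0.0, 'opening': 0.08540186798272197}
top {'fx': 455.4018, 'fy': 455.4018, 'cx': 283.5761, 'cy': 214.053, 'dist': [-0.0764, 0.0, 0.0, 0.0, 0.0], 'cam_to_world': [[-0.0029, 0.9818, -0.1899, 0.2912], [-0.9998, 0.0008, 0.0192, -0.0594], [0.019, 0.1899, 0.9816, 1.2579], [0.0, 0.0, 0.0, 1.0]]}
scene {'fx': 490.6159, 'fy': 490.6159, 'cx': 275.4534, 'cy': 202.4424, 'dist': [0.0309, 0.0, 0.0, 0.0, 0.0], 'cam_to_world': [[0.8209, -0.3262, 0.4688, 1.3131], [0.571, 0.4548, -0.6834, -1.2105], [0.0098, 0.8287, 0.5596, 0.9848], [0.0, 0.0, 0.0, 1.0]]}
```

View pics/top0.png

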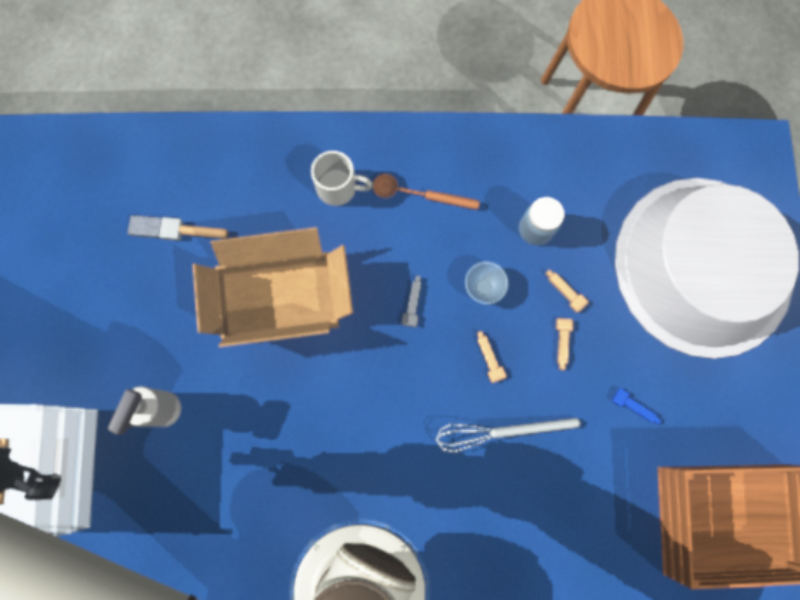

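View pics/scene0.png

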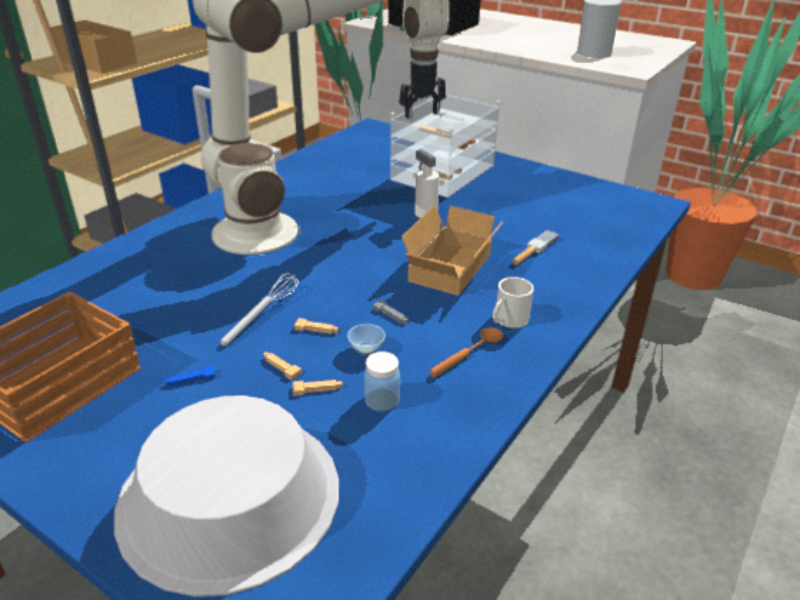

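The top view shows three wooden pegs at about (567,290), (565,343) and (491,357). The carton is at (275,300), the grey look-alike at (412,300) and the blue one at (637,405). Next I measure poses and check for a fourth peg.

```bash
cat > h.py <<'E'
from workcell import *
import cv2,numpy as np
def rays(n,uv):
    c=camera_info(n);K=np.array([[c["fx"],0,c["cx"]],[0,c["fy"],c["cy"]],[0,0,1]])
    q=cv2.undistortPoints(np.float64(uv).reshape(-1,1,2),K,np.array(c["dist"],float)).reshape(-1,2)
    return np.c_[q[:,0],-q[:,1],-np.ones(len(q))],np.array(c["cam_to_world"])
def onplane(n,uv,z):
    r,T=rays(n,uv);d=r@T[:3,:3].T;o=T[:3,3]
    return o+d*((z-o[2])/d[:,2])[:,None]
def cloud(n,d,uv=None):
    if uv is None: v,u=np.mgrid[:420,:560];uv=np.c_[u.ravel(),v.ravel()]
    r,T=rays(n,uv);dd=d[uv[:,1],uv[:,0]]
    return (r*dd[:,None])@T[:3,:3].T+T[:3,3]
def pegs(p,n="top",zt=0.014,amin=60,amax=500):
    h=cv2.cvtColor(p,cv2.COLOR_RGB2HSV)
    m=((h[...,0]>8)&(h[...,0]<28)&(h[...,1]>60)&(h[...,2]>110)).astype(np.uint8)
    N,L,S,C=cv2.connectedComponentsWithStats(m)
    out=[]
    for i in range(1,N):
        if not amin<S[i,4]<amax: continue
        v,u=np.nonzero(L==i);w=onplane(n,np.c_[u,v],zt)[:,:2]
        c=w.mean(0);U,s,V=np.linalg.svd(w-c,full_matrices=False)
        a=V[0];t=(w-c)@a;b=(w-c)@V[1];
        mid=(np.percentile(t,1)+np.percentile(t,99))/2
        if t.mean()<mid: a=-a;t=-t;mid=-mid   # more area on head side
        L_=np.ptp(t);W=np.ptp(b)
        out.append((np.round(c+a*mid,4),round(np.degrees(np.arctan2(a[1],a[0])),1),round(L_,3),round(W,3),(int(u.mean()),int(v.mean())),int(S[i,4])))
    return out
E
python3 - <<'E'
from h import *
t=np.load("top0.npz");s=np.load("scene0.npz")
for x in pegs(t["p"]):print(*x)
P=cloud("top",t["d"]).reshape(420,560,3)
a=P[155:250,128:255].reshape(-1,3)
for lo,hi in((-.01,.003),(.003,.01),(.04,.055),(.055,.08),(.08,.13)):
    q=a[(a[:,2]>lo)&(a[:,2]<hi)];print(lo,len(q),q.min(0).round(3),q.max(0).round(3))
c=cv2.resize(t["p"][150:255,125:265,::-1],(800,600),interpolation=cv2.INTER_CUBIC)
cv2.imwrite("pics/c1.png",c)
# height over table in work area coarse: carton profile rows
for r in range(158,248,4): print(r,(P[r,128:256:5,2]*1000).astype(int).tolist())
E
```

```text
[ 0.7819 -0.0396] -11.8 0.042 0.037 (268, 129) 141
[ 0.7513 -0.1777] -101.7 0.109 0.015 (316, 139) 181
[ 0.5652 -0.4001] -136.7 0.097 0.029 (397, 204) 239
[ 0.4586 -0.3912] -5.6 0.096 0.029 (394, 237) 243
[ 0.4333 -0.2454] -158.7 0.097 0.03 (343, 251) 243
-0.01 5850 [ 0.435 -0.002 -0.01 ] [0.711 0.366 0.003]
0.003 1979 [ 0.435 -0.002  0.003] [0.707 0.365 0.01 ]
0.04 362 [0.465 0.047 0.04 ] [0.63  0.283 0.055]
0.055 1265 [0.461 0.03  0.055] [0.637 0.293 0.08 ]
0.08 1989 [0.442 0.015 0.08 ] [0.658 0.307 0.122]
158 [16, 14, 0, 2, -6, -2, 2, -2, 2, 0, -3, -2, 0, -1, -2, 1, -3, 0, -3, -2, -3, -2, -7, -4, -2, -2]
162 [12, 16, 14, 16, 21, 19, 20, 2, -1, 0, -3, -3, -2, 0, 114, 115, 117, 113, 110, -3, 0, 0, -1, -3, 3, -4]
166 [1, 1, -4, -3, 1, 7, 10, -2, 115, 116, 116, 117, 111, 105, 106, 104, 102, 97, 100, -1, 0, 0, 1, 0, 3, 0]
170 [2, -4, -1, 0, 116, 112, 105, 105, 105, 104, 103, 98, 98, 93, 93, 91, 90, 87, 84, 83, 2, 1, -3, 1, -1, -5]
174 [0, -5, 0, -2, 0, 99, 98, 93, 95, 91, 88, 87, 83, 78, 76, 76, 71, 73, 70, 66, 1, 0, 95, 0, 2, 0]
178 [-4, 3, 0, 0, -2, 85, 84, 83, 76, 82, 73, 72, 64, 65
[... 1007 characters left out ...]
2]
222 [0, 4, 103, 89, 74, 54, 13, 1, 1, 4, 4, 4, -1, 4, 1, 2, 3, 3, 3, 0, 4, 6, 72, 1, -2, -4]
226 [-5, -2, 105, 94, 74, 55, 14, 2, 4, 7, 8, 2, 3, 6, 5, 0, -1, 5, 0, 56, 61, 47, -3, -3, 4, 0]
230 [-4, 0, 104, 89, 74, 57, 23, 3, 5, 6, 3, 1, 60, 59, 67, 70, 76, 84, 89, 102, 106, 1, -1, -2, -2, -2]
234 [0, 0, 2, 1, 2, -3, 60, 64, 74, 82, 88, 96, 105, 110, 112, 109, 114, 114, 116, -1, -3, -2, 1, 0, 0, -2]
238 [0, 4, 0, -1, 1, 0, 99, 105, 112, 114, 118, -2, 0, 1, -3, 0, -3, -4, 2, 0, 2, -5, -5, 3, 1, -2]
242 [-1, 4, -3, -2, -2, -3, -4, -2, 0, 0, 0, 0, -3, -3, -3, 1, 0, 0, 0, 0, -1, 0, -3, -2, -3, 0]
246 [0, 0, -1, -2, -1, -2, 0, -5, 0, 0, -2, -4, 0, -5, 1, -1, -3, -2, -4, 0, 0, 0, -1, 2, -1, -1]
```

View pics/c1.png

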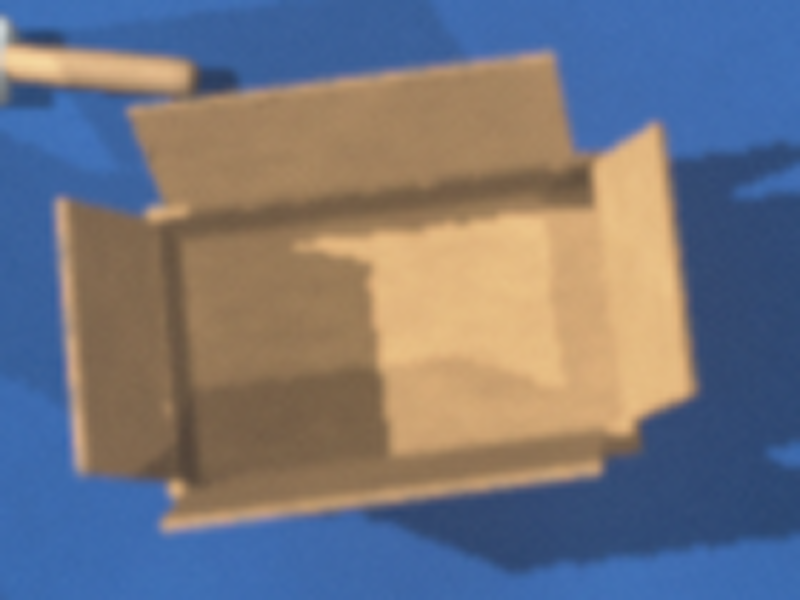

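```bash
cat > fit.py <<'E'
from h import *
from scipy.optimize import least_squares
B=[((0,0,.0025),(.07,.11,.0025))]+[((s*.0675,0,.025),(.0025,.11,.025)) for s in(1,-1)]+[((0,s*.1075,.025),(.07,.0025,.025)) for s in(1,-1)]
F=dict(left=((0,.108,.052),(0,-1),.060,.064),right=((0,-.108,.052),(0,1),.060,.064),near=((-.068,0,.057),(1,0),.066,.098),far=((.068,0,.057),(-1,0),.066,.098))
def box(q,h): return np.linalg.norm(np.maximum(np.abs(q)-h,0),axis=1)
def dist(pts,x,y,yaw,ang):
    c,s=np.cos(yaw),np.sin(yaw);q=(pts-[x,y,0])@np.array([[c,-s,0],[s,c,0],[0,0,1]])
    D=[box(q-np.array(o),np.array(h)) for o,h in B]
    for (o,i,L,W),a in zip(F.values(),ang):
        i=np.array([*i,0.]);u=i*np.cos(a)+[0,0,np.sin(a)];n=-i*np.sin(a)+[0,0,np.cos(a)];w=np.cross(n,u)
        r=q-o;D.append(box(np.c_[r@u-L/2,r@w,r@n],[L/2,W,.002]))
    return np.min(D,0)
def fitc(pts,x0,fixpose=None):
    if fixpose is None: f=lambda p:dist(pts,p[0],p[1],p[2],p[3:])*1000;g=x0
    else: f=lambda p:dist(pts,*fixpose,p)*1000;g=x0[3:]
    return least_squares(f,g,loss="soft_l1",f_scale=4,x_scale=.01 if fixpose else np.r_[.01,.01,.05,.1,.1,.1,.1],diff_step=1e-4)
def cpts(ds,c=(.553,.163),R=.2):
    out=[]
    for n,d in ds:
        q=cloud(n,d);k=(np.abs(q[:,:2]-c)<[.135,.16]).all(1)&(q[:,2]>.015)&(q[:,2]<.13);out.append(q[k])
    return np.vstack(out)
E
python3 - <<'E'
from fit import *
import workcell;print([k for k in dir(workcell) if k[0]!='_'])
t=np.load("top0.npz");s=np.load("scene0.npz")
for ds in ([("top",t["d"])],[("scene",s["d"])],[("top",t["d"]),("scene",s["d"])]):
    pts=cpts(ds);r=fitc(pts,[.553,.163,.1,1.9,1.9,1.8,1.9]);print(len(pts),r.x.round(4),r.cost/len(pts),np.degrees(r.x[2]))
P=cloud("top",t["d"]).reshape(420,560,3)
for nm,(u,v) in dict(spray=(92,282),spray2=(112,285),basin=(510,175),jar=(382,150),mug=(232,120),rack=(30,310),rackw=(3,320),bowl=(341,198),brush=(140,160),crate=(470,330),whisk=(310,303)).items():
    print(nm,P[v-2:v+3,u-2:u+3].reshape(-1,3).__getitem__(slice(None)).mean(0).round(3))
E
```

```text
['PlanningError', 'camera', 'camera_info', 'get_obs', 'job_done', 'tip_extent']
3989 [0.5476 0.1642 0.12   2.0228 2.1465 1.9677 2.0211] 6.026957963519597 6.874985807176145
2208 [0.5514 0.1621 0.1266 2.0509 2.1667 1.9987 2.0197] 3.9544365814973905 7.252720581609385
6197 [0.5488 0.1628 0.1246 2.0434 2.1392 1.9654 2.0066] 5.485471196127903 7.140311045019502
spray [0.336 0.37  0.185]
spray2 [0.332 0.348 0.112]
basin [ 0.62  -0.69   0.113]
jar [ 0.691 -0.348  0.098]
mug [0.793 0.061 0.056]
rack [0.269 0.511 0.193]
rackw [0.254 0.447 0.408]
bowl [ 0.58  -0.247  0.004]
brush [0.689 0.326 0.014]
crate [ 0.214 -0.569  0.063]
whisk [ 0.288 -0.155  0.01 ]
```

{"method": "servo_tool", "body": {
  "rows": [
    {"offset": [-0.97,-0.96,0],"yaw": 0,"claw": 0},
    {"offset": [-0.97,-0.96,0],"yaw": 0,"claw": 0},
    {"offset": [-0.97,-0.96,0],"yaw": 0,"claw": 0},
    {"offset": [-0.97,-0.96,0],"yaw": 0,"claw": 0}
  ]
}}

```text
time: 0.6
ee_pos: [0.2802, 0.3701, 0.2252]
tcp_rot: [180.0, -0.0, 154.9]
wrist_force: [0.2, -0.7, 0.0]
opening: 0.0853
grasp_force: 0.0
```

{"method": "servo_tool", "body": {
  "rows": [
    {"offset": [-0.97,-0.96,0],"yaw": 0,"claw": 0},
    {"offset": [-0.97,-0.96,0],"yaw": 0,"claw": 0},
    {"offset": [-0.97,-0.96,0],"yaw": 0,"claw": 0},
    {"offset": [-0.97,-0.96,0],"yaw": 0,"claw": 0}
  ]
}}

```text
time: 1.1
ee_pos: [0.3275, 0.2429, 0.225]
tcp_rot: [180.0, -0.0, 154.9]
wrist_force: [-0.1, -0.5, -0.4]
opening: 0.0853
grasp_force: 0.0
```

{"method": "servo_tool", "body": {
  "rows": [
    {"offset": [-0.97,-0.96,0],"yaw": 0,"claw": 0},
    {"offset": [-0.97,-0.96,0],"yaw": 0,"claw": 0},
    {"offset": [-0.97,-0.96,0],"yaw": 0,"claw": 0},
    {"offset": [-0.97,-0.96,0],"yaw": 0,"claw": 0}
  ]
}}

```text
time: 1.6
ee_pos: [0.3748, 0.1152, 0.2249]
tcp_rot: [180.0, -0.0, 155.0]
wrist_force: [-0.4, 0.3, 0.1]
opening: 0.0854
grasp_force: 0.0
```

{"method": "servo_tool", "body": {
  "rows": [
    {"offset": [-0.97,-0.96,0],"yaw": 0,"claw": 0},
    {"offset": [-0.97,-0.96,0],"yaw": 0,"claw": 0},
    {"offset": [-0.97,-0.96,0],"yaw": 0,"claw": 0},
    {"offset": [-0.97,-0.96,0],"yaw": 0,"claw": 0}
  ]
}}

```text
time: 2.1
ee_pos: [0.422, -0.0125, 0.2248]
tcp_rot: [180.0, -0.1, 155.0]
wrist_force: [0.1, 1.1, -0.5]
opening: 0.0855
grasp_force: 0.0
```

{"method": "servo_tool", "body": {
  "rows": [
    {"offset": [-0.97,-0.96,0],"yaw": 0,"claw": 0},
    {"offset": [-0.97,-0.96,0],"yaw": 0,"claw": 0},
    {"offset": [-0.97,-0.96,0],"yaw": 0,"claw": 0},
    {"offset": [-0.97,-0.96,0],"yaw": 0.622,"claw": 0},
    {"offset": [-0.97,-0.96,0],"yaw": 0.622,"claw": 0},
    {"offset": [-0.97,-0.96,0],"yaw": 0.622,"claw": 0},
    {"offset": [-0.97,-0.96,0],"yaw": 0.622,"claw": 0},
    {"offset": [-0.97,-0.96,0],"yaw": 0.622,"claw": 0},
    {"offset": [-0.97,-0.96,0],"yaw": 0.622,"claw": 0},
    {"offset": [-0.97,-0.96,0],"yaw": 0.622,"claw": 0},
    {"offset": [-0.97,-0.96,0],"yaw": 0.622,"claw": 0},
    {"offset": [-0.97,-0.96,0],"yaw": 0.622,"claw": 0}
  ]
}}

```text
time: 3.6
ee_pos: [0.4694, -0.1389, 0.2254]
tcp_rot: [-180.0, -0.0, 58.1]
wrist_force: [0.1, -0.7, 0.7]
opening: 0.0855
grasp_force: 0.0
```

```bash
cat >> h.py <<'E'
from scipy.spatial.transform import Rotation as Ro
def plan(*tg):
    """targets (x,y,z,yaw): offset from the previous pose, in tool units (z down)"""
    o=get_obs();p=np.array(o["ee_pos"]);y=o["tcp_rot"][2]
    for x in tg:
        R=Ro.from_euler("xyz",[180,0,y],degrees=True).as_matrix()
        d=R.T@(np.array(x[:3])-p)/.1;t=((y-x[3]+180)%360-180)/180
        print("off",d.round(3).tolist(),"yaw",round(t,3));p=np.array(x[:3]);y=x[3]
E
python3 - <<'E'
from h import *
print(tip_extent)
try: print([round(tip_extent(v),4) for v in (0,.016,.04,.085)])
except Exception as e: print(e)
p,d=camera("top");np.savez("top1.npz",p=p,d=d)
for x in pegs(p):print(*x)
s,_=camera("scene")
for x in pegs(s,"scene"):print(*x)
c=np.hstack([cv2.resize(p[270:390,0:80,::-1],(400,600)),cv2.resize(s[60:150,260:360,::-1],(400,600))])
cv2.imwrite("pics/r.png",c)
plan((.5652,-.4001,.225,43.3))
E
```

```text
0.022
'float' object is not callable
[0.6836 0.3212] -96.2 0.096 0.018 (141, 161) 193
[0.5493 0.3248] 7.5 0.127 0.005 (137, 207) 64
[ 0.5652 -0.4001] -136.7 0.097 0.029 (397, 204) 239
[ 0.4586 -0.3911] -5.8 0.096 0.029 (394, 237) 242
[ 0.4021 -0.2617] 174.2 0.033 0.022 (348, 260) 75
[0.2142 0.6843] 2.8 0.118 0.013 (1, 325) 164
[ 0.078  -0.8329] 168.8 0.09 0.021 (557, 382) 111
[-0.0014 -0.7695] -89.8 0.124 0.006 (539, 408) 81
[-0.7099  3.0031] -150.2 0.354 0.289 (357, 2) 90
[-0.4028  0.7845] -46.0 0.388 0.09 (225, 86) 129
[-0.5847  0.5236] 98.9 0.371 0.173 (166, 89) 427
[0.8423 1.0881] -71.0 0.279 0.075 (469, 119) 87
[0.8767 1.1636] 102.3 0.136 0.094 (481, 114) 65
[-0.3156 -0.3233] -18.6 0.102 0.061 (59, 169) 145
[1.257  0.7275] 133.9 0.192 0.085 (549, 176) 162
[0.6879 0.3164] -92.9 0.114 0.022 (366, 178) 83
[ 0.4411 -0.2541] -160.1 0.1 0.042 (219, 228) 180
[ 0.7662 -0.1308] 78.5 0.224 0.047 (327, 244) 278
[ 0.1346 -0.6424] 89.8 0.24 0.02 (58, 256) 241
[ 0.1826 -0.6515] -90.3 0.205 0.023 (64, 264) 233
[ 0.4674 -0.3986] -7.5 0.107 0.036 (198, 255) 192
[ 0.2269 -0.6598] -90.0 0.166 0.017 (71, 271) 172
[ 0.5737 -0.4077] -136.8 0.097 0.04 (219, 270) 233
off [-1.717, 2.185, 0.003] yaw 0.083
```

View pics/r.png

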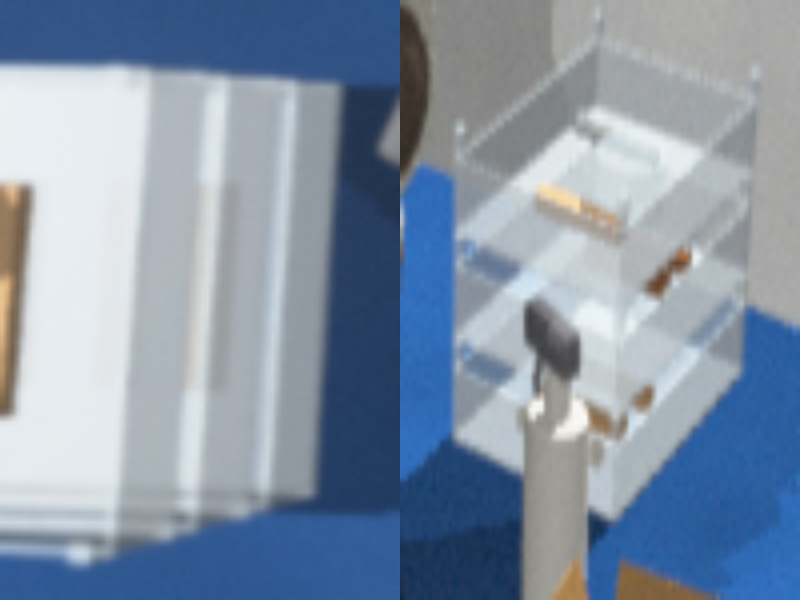

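The rack holds only rectangular scenery, so there are three pegs to pack. Moving to the first one.

{"method": "servo_tool", "body": {
  "rows": [
    {"offset": [-0.86,1.0,0],"yaw": 0,"claw": 0},
    {"offset": [-0.86,1.0,0],"yaw": 0,"claw": 0},
    {"offset": [-0.86,1.0,0],"yaw": 0,"claw": 0},
    {"offset": [-0.86,1.0,0],"yaw": 0,"claw": 0}
  ]
}}

```text
time: 4.2
ee_pos: [0.5092, -0.2663, 0.2248]
tcp_rot: [-179.9, -0.0, 58.5]
wrist_force: [-0.7, 0.3, -0.1]
opening: 0.0851
grasp_force: 0.0
```

{"method": "servo_tool", "body": {
  "rows": [
    {"offset": [-0.86,1.0,0.0],"yaw": 0,"claw": 0},
    {"offset": [-0.86,1.0,0.0],"yaw": 0,"claw": 0},
    {"offset": [-0.86,1.0,0.5],"yaw": 0.083,"claw": 0},
    {"offset": [-0.86,1.0,0.8],"yaw": 0.083,"claw": 0},
    {"offset": [-0.86,1.0,0.8],"yaw": 0.083,"claw": 0},
    {"offset": [-0.86,1.0,0.8],"yaw": 0.083,"claw": 0}
  ]
}}

```text
time: 4.95
ee_pos: [0.5495, -0.3921, 0.1476]
tcp_rot: [179.9, -0.0, 43.6]
wrist_force: [0.2, 0.9, 0.5]
opening: 0.0854
grasp_force: 0.0
```

```bash
python3 - <<'E'
from h import *
p,d=camera("top");np.savez("top1.npz",p=p,d=d)
for x in pegs(p):print(*x)
s,_=camera("scene")
for x in pegs(s,"scene"):
  if .4<x[0][0]<.6:print(*x)
plan((.5652,-.4001,.1,43.3))
E
```

```text
[ 0.7513 -0.178 ] -101.7 0.107 0.015 (316, 139) 173
[ 0.5843 -0.3822] -137.2 0.046 0.017 (389, 196) 91
[ 0.4338 -0.2448] -160.1 0.096 0.029 (342, 250) 231
[0.2142 0.6843] 2.7 0.118 0.013 (1, 325) 163
[ 0.4627 -0.2452] -168.4 0.057 0.032 (227, 229) 82
[ 0.4671 -0.3986] -7.4 0.107 0.036 (198, 255) 192
[ 0.5738 -0.4077] -137.1 0.097 0.04 (220, 270) 235
off [0.062, 0.16, 0.479] yaw 0.001
```

{"method": "servo_tool", "body": {
  "rows": [
    {"offset": [0.06,0.16,0.3],"yaw": 0,"claw": 0},
    {"offset": [0.06,0.16,0.6],"yaw": 0,"claw": 0},
    {"offset": [0.06,0.16,0.8],"yaw": 0,"claw": 0},
    {"offset": [0.06,0.16,0.8],"yaw": 0,"claw": 0}
  ]
}}

```text
time: 5.55
ee_pos: [0.5636, -0.4002, 0.0644]
tcp_rot: [-179.9, 0.0, 43.4]
wrist_force: [1.0, -0.6, 0.1]
opening: 0.0852
grasp_force: 0.0
```

{"method": "servo_tool", "body": {
  "rows": [
    {"offset": [0,0,0.2],"yaw": 0,"claw": 0},
    {"offset": [0,0,0.41],"yaw": 0,"claw": 0},
    {"offset": [0,0,0.41],"yaw": 0,"claw": 0.4},
    {"offset": [0,0,0.41],"yaw": 0,"claw": 1},
    {"offset": [0,0,0.41],"yaw": 0,"claw": 1},
    {"offset": [0,0,0.41],"yaw": 0,"claw": 1},
    {"offset": [0,0,0.41],"yaw": 0,"claw": 1},
    {"offset": [0,0,0.41],"yaw": 0,"claw": 1},
    {"offset": [0,0,0.41],"yaw": 0,"claw": 1}
  ],
  "squeeze": 60
}}

```text
time: 6.68
ee_pos: [0.5641, -0.4007, 0.0241]
tcp_rot: [-180.0, 0.0, 43.3]
wrist_force: [1.3, -0.7, -0.0]
opening: -0.0002
grasp_force: 0.0
```

{"method": "servo_tool", "body": {
  "rows": [
    {"offset": [0,0,-0.5],"yaw": 0,"claw": 1},
    {"offset": [0,0,-0.8],"yaw": 0,"claw": 0},
    {"offset": [0,0,-0.8],"yaw": 0,"claw": 0},
    {"offset": [0,0,-0.8],"yaw": 0,"claw": 0}
  ]
}}

```text
time: 7.18
ee_pos: [0.5639, -0.4006, 0.1032]
tcp_rot: [-179.9, 0.0, 43.3]
wrist_force: [0.2, 0.4, -0.5]
opening: 0.0543
grasp_force: 0.0
```

```bash
python3 - <<'E'
from h import *
p,d=camera("top")
for x in pegs(p):print(*x)
s,_=camera("scene")
for x in pegs(s,"scene"):
  if .4<x[0][0]<.7:print(*x)
print(get_obs()["opening"],tip_extent)
cv2.imwrite("pics/m.png",np.hstack([cv2.resize(p[130:280,300:450,::-1],(400,400)),cv2.resize(s[170:320,150:300,::-1],(400,400))]))
E
```

```text
[ 0.7513 -0.1777] -101.8 0.109 0.015 (316, 139) 176
[0.5495 0.3233] 5.3 0.132 0.017 (137, 203) 112
[ 0.5873 -0.3794] -137.6 0.038 0.017 (388, 195) 75
[ 0.4346 -0.2442] -161.4 0.095 0.028 (342, 250) 214
[0.2142 0.6843] 2.7 0.118 0.013 (1, 325) 163
[0.6879 0.3164] -92.9 0.114 0.022 (366, 178) 83
[ 0.4699 -0.2434] -166.3 0.042 0.032 (229, 229) 61
[ 0.4674 -0.3987] -7.2 0.107 0.036 (198, 255) 192
[ 0.5738 -0.4078] -136.9 0.097 0.04 (219, 270) 236
0.06878324552248989 0.022
```

View pics/m.png

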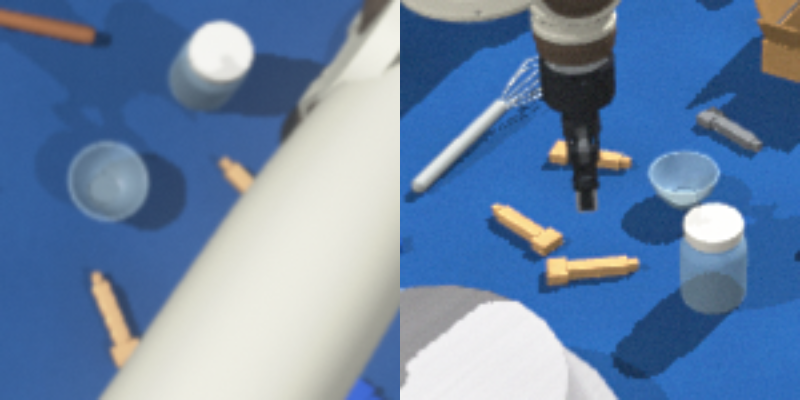

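```bash
python3 - <<'E'
from h import *
for z in (.07,.081,.09,.1): print(z,onplane("scene",[[219.5,247]],z).round(3))
c=camera_info("scene");T=np.linalg.inv(c["cam_to_world"])
for p in ([.564,-.4,.081],[.564,-.4,.1],[.5652,-.4,.014]):
    q=T[:3,:3]@p+T[:3,3];print(p,c["cx"]+c["fx"]*q[0]/-q[2],c["cy"]-c["fy"]*q[1]/-q[2])
print(get_obs()["ee_pos"])
# A shaft points by scene depth
s,d=camera("scene");v,u=np.mgrid[262:280,205:240];uv=np.c_[u.ravel(),v.ravel()];P=cloud("scene",d,uv);k=(P[:,2]>.010)&(P[:,2]<.02);print(np.median(P[k],0))
E
```

```text
0.07 [[ 0.547 -0.38   0.07 ]]
0.081 [[ 0.556 -0.39   0.081]]
0.09 [[ 0.563 -0.399  0.09 ]]
0.1 [[ 0.572 -0.408  0.1  ]]
[0.564, -0.4, 0.081] 219.5227813599739 249.73720563897658
[0.564, -0.4, 0.1] 219.16307377680843 244.57920589871847
[0.5652, -0.4, 0.014] 221.06162665201686 267.4794492898282
[ 0.56361752 -0.40032672  0.10249667]
[ 0.56022963 -0.41191555  0.01342383]
```

{"method": "servo_tool", "body": {
  "rows": [
    {"offset": [0,0,0.4],"yaw": 0,"claw": 0},
    {"offset": [0,0,0.75],"yaw": 0,"claw": 0},
    {"offset": [0,0,0.83],"yaw": 0,"claw": 0},
    {"offset": [0,0,0.86],"yaw": 0,"claw": 0},
    {"offset": [0,0,0.86],"yaw": 0,"claw": 0}
  ]
}}

```text
time: 7.95
ee_pos: [0.5647, -0.4012, 0.0195]
tcp_rot: [179.9, -0.0, 43.3]
wrist_force: [-0.1, 0.1, 0.9]
opening: 0.0856
grasp_force: 0.0
```

{"method": "servo_tool", "body": {
  "rows": [
    {"offset": [0,0,0],"yaw": 0,"claw": 0.3},
    {"offset": [0,0,0],"yaw": 0,"claw": 0.6},
    {"offset": [0,0,0],"yaw": 0,"claw": 0.6}
  ]
}}

```text
time: 8.32
ee_pos: [0.5643, -0.4008, 0.0185]
tcp_rot: [180.0, -0.0, 43.3]
wrist_force: [1.1, -0.7, -0.3]
opening: 0.0344
grasp_force: 0.0
```

```bash
python3 - <<'E'
from h import *
s,d=camera("scene")
cv2.imwrite("pics/m2.png",cv2.resize(s[220:300,160:280,::-1],(720,480)))
o=get_obs();print(o["wrist_force"],o["opening"],o["ee_pos"])
E
```

```text
[0.02359175 0.55096667 0.2719484 ] 0.03396109950281824 [ 0.56420969 -0.40077041  0.01830403]
```

View pics/m2.png

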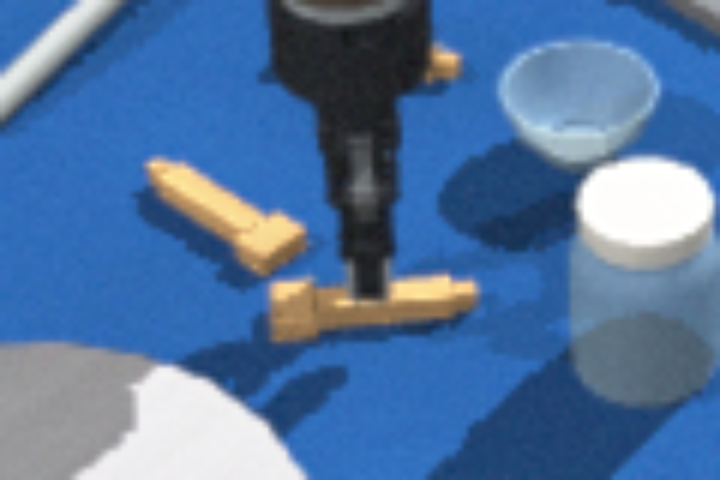

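```bash
python3 - <<'E'
from h import *
s,d=camera("scene")
for v in range(236,280,3):
    uv=np.array([[u,v] for u in (218,220,222,224)]);P=cloud("scene",d,uv);print(v,(P*1000).round().astype(int).tolist(),s[v,221])
E
```

```text
236 [[591, -431, 163], [593, -426, 161], [596, -421, 159], [598, -415, 156]] [28 30 34]
239 [[590, -431, 152], [594, -427, 152], [593, -418, 145], [584, -401, 130]] [34 35 41]
242 [[588, -430, 140], [591, -425, 138], [599, -425, 142], [588, -405, 124]] [46 48 51]
245 [[590, -432, 132], [592, -427, 130], [599, -426, 132], [591, -409, 117]] [69 75 76]
248 [[583, -426, 114], [601, -438, 130], [591, -418, 112], [503, -313, 0]] [ 96 100 106]
251 [[600, -445, 124], [608, -446, 129], [608, -438, 123], [616, -439, 128]] [115 120 123]
254 [[608, -455, 124], [608, -447, 119], [614, -445, 120], [619, -443, 121]] [62 66 66]
257 [[602, -449, 107], [602, -441, 101], [609, -440, 104], [613, -437, 104]] [34 35 37]
260 [[599, -447, 93], [594, -434, 81], [601, -432, 84], [609, -433, 88]] [42 49 51]
263 [[591, -439, 72], [597, -438, 74], [588, -420, 57], [588, -411, 51]] [29 27 31]
266 [[576, -424, 42], [583, -423, 46], [588, -421, 47], [588, -412, 41]] [26 34 38]
269 [[574, -423, 29], [582, -423, 34], [586, -419, 33], [586, -410, 26]] [62 59 50]
272 [[565, -414, 7], [569, -410, 6], [576, -408, 8], [579, -403, 6]] [145 113  75]
275 [[567, -417, -2], [573, -414, -1], [579, -413, 2], [584, -409, 1]] [ 32  65 109]
278 [[577, -429, 1], [580, -424, -1], [583, -418, -4], [590, -417, -2]] [ 48 107 180]
```

{"method": "servo_tool", "body": {
  "rows": [
    {"offset": [0,0,0.05],"yaw": 0,"claw": 0.5},
    {"offset": [0,0,0.08],"yaw": 0,"claw": 0.5},
    {"offset": [0,0,0.08],"yaw": 0,"claw": 0.5}
  ]
}}

```text
time: 8.8
ee_pos: [0.5639, -0.4006, 0.0095]
tcp_rot: [-179.9, 0.0, 43.3]
wrist_force: [-0.2, 0.8, -0.0]
opening: 0.0429
grasp_force: 0.0
```

```bash
python3 - <<'E'
from h import *
o=get_obs();print(o["wrist_force"],o["opening"],o["ee_pos"],o["q"])
s,d=camera("scene")
for v in range(257,285,3):
    uv=np.array([[u,v] for u in (218,220,222,224)]);P=cloud("scene",d,uv);print(v,(P*1000).round().astype(int).tolist(),s[v,221])
E
```

```text
[-0.15032321  0.76721943 -0.03652864] 0.04286162023328772 [ 0.56387156 -0.40055657  0.00946415] [-3.53890247e+01  2.54645724e+01  1.10343930e+01  7.56211284e+01
  5.69794042e-04  1.01266550e+02]
257 [[606, -454, 112], [610, -450, 111], [613, -445, 109], [617, -441, 108]] [61 61 65]
260 [[601, -449, 95], [606, -446, 95], [609, -441, 94], [612, -437, 93]] [33 32 38]
263 [[598, -447, 82], [599, -439, 76], [600, -433, 73], [614, -440, 84]] [38 42 49]
266 [[594, -443, 65], [597, -438, 63], [590, -422, 49], [589, -413, 41]] [29 34 32]
269 [[577, -426, 33], [587, -428, 40], [591, -425, 40], [588, -413, 30]] [33 35 37]
272 [[576, -425, 21], [584, -426, 25], [591, -425, 28], [590, -415, 20]] [49 42 40]
275 [[567, -417, -2], [572, -414, -1], [580, -414, 3], [580, -406, -3]] [ 32  67 111]
278 [[576, -427, -1], [579, -422, -3], [586, -421, -1], [591, -419, 1]] [ 52 110 183]
281 [[584, -437, -2], [590, -434, 0], [595, -432, 2], [597, -426, -3]] [ 42 105 181]
284 [[591, -446, -2], [602, -448, 5], [1313, -1211, 985], [606, -436, -2]] [ 53 110 189]
```

{"method": "servo_tool", "body": {
  "rows": [
    {"offset": [0,0,0.04],"yaw": 0,"claw": 0.5},
    {"offset": [0,0,0.08],"yaw": 0,"claw": 0.5},
    {"offset": [0,0,0.08],"yaw": 0,"claw": 0.5}
  ]
}}

```text
time: 9.22
ee_pos: [0.5639, -0.4005, 0.0015]
tcp_rot: [-180.0, 0.0, 43.3]
wrist_force: [0.6, -0.1, 0.6]
opening: 0.0427
grasp_force: 0.0
```

{"method": "servo_tool", "body": {
  "rows": [
    {"offset": [0,0,0],"yaw": 0,"claw": 0.8},
    {"offset": [0,0,0],"yaw": 0,"claw": 1},
    {"offset": [0,0,0],"yaw": 0,"claw": 1},
    {"offset": [0,0,0],"yaw": 0,"claw": 1}
  ],
  "squeeze": 40
}}

```text
time: 9.72
ee_pos: [0.5643, -0.4008, 0.0024]
tcp_rot: [180.0, -0.0, 43.3]
wrist_force: [-0.4, -0.6, 2.2]
opening: 0.0144
grasp_force: 39.6
```

{"method": "servo_tool", "body": {
  "rows": [
    {"offset": [0,0,0],"yaw": 0,"claw": 0.6},
    {"offset": [0,0,0],"yaw": 0,"claw": 0.6},
    {"offset": [0,0,0.05],"yaw": 0,"claw": 0.6},
    {"offset": [0,0,0.05],"yaw": 0,"claw": 0.6}
  ]
}}

```text
time: 10.22
ee_pos: [0.5638, -0.4005, -0.0037]
tcp_rot: [-179.9, 0.0, 43.4]
wrist_force: [0.0, 0.0, 0.8]
opening: 0.0341
grasp_force: 0.0
```

{"method": "servo_tool", "body": {
  "rows": [
    {"offset": [0,0,0],"yaw": 0,"claw": 1},
    {"offset": [0,0,0],"yaw": 0,"claw": 1},
    {"offset": [0,0,0],"yaw": 0,"claw": 1},
    {"offset": [0,0,0],"yaw": 0,"claw": 1}
  ],
  "squeeze": 60
}}

```text
time: 10.72
ee_pos: [0.5642, -0.4008, -0.0028]
tcp_rot: [180.0, -0.0, 43.3]
wrist_force: [-0.2, -0.9, 0.3]
opening: 0.0143
grasp_force: 60.6
```

{"method": "servo_tool", "body": {
  "rows": [
    {"offset": [0,0,-0.5],"yaw": 0,"claw": 1},
    {"offset": [0,0,-1],"yaw": 0,"claw": 1},
    {"offset": [0,0,-1],"yaw": 0,"claw": 1}
  ]
}}

```text
time: 11.1
ee_pos: [0.5659, -0.402, 0.1024]
tcp_rot: [179.6, -0.1, 43.3]
wrist_force: [-0.4, -0.5, -0.6]
opening: 0.0143
grasp_force: 60.4
```

{"method": "servo_tool", "body": {
  "rows": [
    {"offset": [0,0,-0.5],"yaw": 0,"claw": 1},
    {"offset": [0,0,-1],"yaw": 0,"claw": 1},
    {"offset": [0,0,-1],"yaw": 0,"claw": 1}
  ]
}}

```text
time: 11.48
ee_pos: [0.5652, -0.4015, 0.2012]
tcp_rot: [179.6, -0.1, 43.3]
wrist_force: [-0.2, -0.3, -1.5]
opening: 0.0136
grasp_force: 60.4
```

```bash
cat >> h.py <<'E'
CX,CY,CYAW=.5488,.1628,7.1
def cart(x,y):
    a=np.radians(CYAW);return CX+np.cos(a)*x-np.sin(a)*y,CY+np.sin(a)*x+np.cos(a)*y
E
python3 - <<'E'
from h import *
print(cart(0,-.065))
plan((*cart(0,-.065),.2,43.3),(*cart(0,-.065),.2,-172.9))
E
```

```text
(np.float64(0.5568340959881319), np.float64(0.09829842403744324))
off [3.37, -3.692, 0.012] yaw 0.0
off [0.0, 0.0, 0.0] yaw -0.799
```

{"method": "servo_tool", "body": {
  "rows": [
    {"offset": [0.83,-0.95,0],"yaw": 0,"claw": 1},
    {"offset": [0.83,-0.95,0],"yaw": 0,"claw": 1},
    {"offset": [0.83,-0.95,0],"yaw": 0,"claw": 1}
  ],
  "squeeze": 80
}}

```text
time: 11.85
ee_pos: [0.5589, -0.271, 0.196]
tcp_rot: [-179.9, 0.0, 43.6]
wrist_force: [-0.5, -0.4, -0.1]
opening: 0.0135
grasp_force: 83.2
```

{"method": "servo_tool", "body": {
  "rows": [
    {"offset": [0.83,-0.95,0],"yaw": 0,"claw": 1},
    {"offset": [0.83,-0.95,0],"yaw": 0,"claw": 1},
    {"offset": [0.83,-0.95,0],"yaw": 0,"claw": 1}
  ]
}}

```text
time: 12.22
ee_pos: [0.5543, -0.1457, 0.1963]
tcp_rot: [-179.9, 0.0, 43.6]
wrist_force: [0.4, -0.5, -0.4]
opening: 0.0133
grasp_force: 83.2
```

{"method": "servo_tool", "body": {
  "rows": [
    {"offset": [0.83,-0.95,0],"yaw": 0,"claw": 1},
    {"offset": [0.83,-0.95,0],"yaw": 0,"claw": 1},
    {"offset": [0.83,-0.95,0],"yaw": 0,"claw": 1}
  ]
}}

```text
time: 12.6
ee_pos: [0.5496, -0.0202, 0.1961]
tcp_rot: [-180.0, 0.0, 43.6]
wrist_force: [0.7, -0.7, -0.1]
opening: 0.0135
grasp_force: 83.2
```

{"method": "servo_tool", "body": {
  "rows": [
    {"offset": [0.83,-0.95,0],"yaw": 0,"claw": 1},
    {"offset": [0.83,-0.95,0],"yaw": 0,"claw": 1},
    {"offset": [0.83,-0.95,0],"yaw": 0,"claw": 1}
  ]
}}

```text
time: 12.98
ee_pos: [0.5449, 0.1055, 0.1959]
tcp_rot: [-180.0, 0.0, 43.5]
wrist_force: [-0.1, -0.9, -0.4]
opening: 0.0132
grasp_force: 83.2
```

{"method": "servo_tool", "body": {
  "rows": [
    {"offset": [0.83,-0.95,0],"yaw": -0.06,"claw": 1},
    {"offset": [0.83,-0.95,0],"yaw": -0.6,"claw": 1},
    {"offset": [0.83,-0.95,0],"yaw": -0.6,"claw": 1},
    {"offset": [0.83,-0.95,0],"yaw": -0.6,"claw": 1},
    {"offset": [0.83,-0.95,0],"yaw": -0.6,"claw": 1},
    {"offset": [0.83,-0.95,0],"yaw": -0.6,"claw": 1},
    {"offset": [0.83,-0.95,0],"yaw": -0.6,"claw": 1},
    {"offset": [0.83,-0.95,0],"yaw": -0.6,"claw": 1},
    {"offset": [0.83,-0.95,0],"yaw": -0.6,"claw": 1},
    {"offset": [0.83,-0.95,0],"yaw": -0.6,"claw": 1},
    {"offset": [0.83,-0.95,0],"yaw": -0.6,"claw": 1}
  ]
}}

```text
time: 14.35
ee_pos: [0.5408, 0.2278, 0.1963]
tcp_rot: [-179.9, -0.0, 151.2]
wrist_force: [0.5, -0.3, -0.7]
opening: 0.0135
grasp_force: 82.7
```

{"method": "servo_tool", "body": {
  "rows": [
    {"offset": [0,0,0],"yaw": -0.2,"claw": 1},
    {"offset": [0,0,0],"yaw": -0.2,"claw": 1},
    {"offset": [0,0,0],"yaw": -0.2,"claw": 1},
    {"offset": [0,0,0],"yaw": -0.2,"claw": 1},
    {"offset": [0,0,0],"yaw": -0.2,"claw": 1}
  ]
}}

```text
time: 14.98
ee_pos: [0.5404, 0.2286, 0.1967]
tcp_rot: [-180.0, -0.0, -172.9]
wrist_force: [0.0, -0.6, 1.2]
opening: 0.0135
grasp_force: 82.8
```

```bash
python3 - <<'E'
from h import *
o=get_obs();print(o["q"],o["opening"])
plan((*cart(0,.065),.1,-172.9))
t,d=camera("top");s,e=camera("scene")
for x in pegs(t):print(*x)
cv2.imwrite("pics/h.png",np.hstack([cv2.resize(t[140:260,120:260,::-1],(400,400)),cv2.resize(s[110:210,260:380,::-1],(400,400))]))
E
```

```text
[ 2.29405449e+01  9.61071052e+00  1.20336613e+01  9.24486683e+01
 -1.61606313e-02  1.58831108e+01] 0.013465830705930245
off [-0.002, -0.014, 0.967] yaw -0.0
[ 0.7816 -0.0363] -169.4 0.033 0.029 (266, 129) 88
[ 0.7513 -0.1777] -102.0 0.109 0.015 (316, 139) 182
[ 0.4582 -0.3909] -5.4 0.095 0.026 (394, 238) 229
[ 0.4336 -0.2451] -158.8 0.098 0.03 (343, 251) 247
[0.2142 0.6843] 2.7 0.118 0.013 (1, 325) 162
[-7.000e-04 -7.641e-01] 90.4 0.136 0.006 (535, 408) 95
```

View pics/h.png

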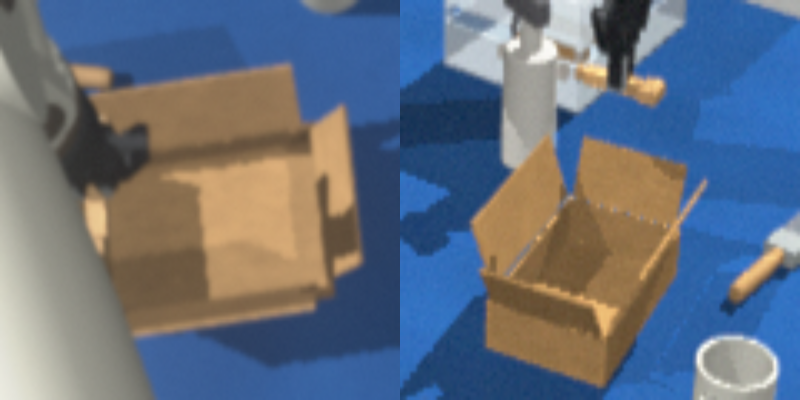

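{"method": "servo_tool", "body": {
  "rows": [
    {"offset": [0,-0.01,0.5],"yaw": 0,"claw": 1},
    {"offset": [0,-0.01,1.0],"yaw": 0,"claw": 1},
    {"offset": [0,-0.01,1.0],"yaw": 0,"claw": 1},
    {"offset": [0,-0.01,1.0],"yaw": 0,"claw": 1}
  ]
}}

```text
time: 15.58
ee_pos: [0.5408, 0.2287, 0.0992]
tcp_rot: [180.0, 0.1, -172.7]
wrist_force: [0.5, -0.4, 1.3]
opening: 0.0133
grasp_force: 82.8
```

{"method": "servo_tool", "body": {
  "rows": [
    {"offset": [0,0,0.3],"yaw": 0,"claw": 1},
    {"offset": [0,0,0.6],"yaw": 0,"claw": 1},
    {"offset": [0,0,0.8],"yaw": 0,"claw": 1},
    {"offset": [0,0,0.8],"yaw": 0,"claw": 1}
  ]
}}

```text
time: 16.08
ee_pos: [0.5406, 0.2288, 0.0183]
tcp_rot: [180.0, 0.0, -172.7]
wrist_force: [0.1, -0.8, 0.7]
opening: 0.0134
grasp_force: 82.8
```

{"method": "servo_tool", "body": {
  "rows": [
    {"offset": [0,0,0.05],"yaw": 0,"claw": 1},
    {"offset": [0,0,0.09],"yaw": 0,"claw": 1},
    {"offset": [0,0,0.09],"yaw": 0,"claw": 1}
  ]
}}

```text
time: 16.45
ee_pos: [0.5402, 0.2286, 0.0084]
tcp_rot: [180.0, 0.0, -172.7]
wrist_force: [-0.0, -0.8, -0.5]
opening: 0.0133
grasp_force: 82.8
```

{"method": "servo_tool", "body": {
  "rows": [
    {"offset": [0,0,0.03],"yaw": 0,"claw": 1},
    {"offset": [0,0,0.05],"yaw": 0,"claw": 1},
    {"offset": [0,0,0.05],"yaw": 0,"claw": 1}
  ]
}}

```text
time: 16.82
ee_pos: [0.5399, 0.2285, 0.0029]
tcp_rot: [-180.0, -0.0, -172.7]
wrist_force: [0.1, 0.3, -0.2]
opening: 0.0136
grasp_force: 82.8
```

{"method": "servo_tool", "body": {
  "rows": [
    {"offset": [0,0,0],"yaw": 0,"claw": 0.7},
    {"offset": [0,0,0],"yaw": 0,"claw": 0.7},
    {"offset": [0,0,0],"yaw": 0,"claw": 0.7},
    {"offset": [0,0,-0.3],"yaw": 0,"claw": 0.7},
    {"offset": [0,0,-0.8],"yaw": 0,"claw": 0.7},
    {"offset": [0,0,-1],"yaw": 0,"claw": 0.7},
    {"offset": [0,0,-1],"yaw": 0,"claw": 0.7}
  ]
}}

```text
time: 17.7
ee_pos: [0.541, 0.229, 0.1049]
tcp_rot: [179.9, 0.2, -172.7]
wrist_force: [0.3, -0.1, -0.6]
opening: 0.0257
grasp_force: 0.0
```

{"method": "servo_tool", "body": {
  "rows": [
    {"offset": [0,0,-0.9],"yaw": 0,"claw": 0.5},
    {"offset": [0,0,-0.9],"yaw": 0,"claw": 0.5},
    {"offset": [0,0,-0.9],"yaw": 0,"claw": 0.5}
  ]
}}

```text
time: 18.08
ee_pos: [0.5407, 0.2288, 0.194]
tcp_rot: [180.0, 0.1, -172.7]
wrist_force: [-0.2, 0.9, -0.6]
opening: 0.0429
grasp_force: 0.0
```

```bash
python3 - <<'E'
from h import *
for x in pegs(camera("top")[0]):
  if x[0][1]<-.1:print(*x)
# C then: tool x opposite head -> yaw 21.3
plan((.4333,-.2454,.2,187.1),(.4333,-.2454,.2,21.2))
E
```

```text
[ 0.7514 -0.1777] -102.0 0.109 0.015 (316, 139) 183
[ 0.4582 -0.391 ] -5.3 0.095 0.026 (394, 238) 230
[ 0.4341 -0.2451] -158.8 0.099 0.03 (343, 251) 245
off [1.665, -4.565, -0.078] yaw 0.001
off [0.0, 0.0, 0.0] yaw 0.922
```

{"method": "servo_tool", "body": {
  "rows": [
    {"offset": [0.333,-0.913,0],"yaw": 0,"claw": 0.5},
    {"offset": [0.333,-0.913,0],"yaw": 0,"claw": 0.5},
    {"offset": [0.333,-0.913,0],"yaw": 0,"claw": 0.5}
  ]
}}

```text
time: 18.5
ee_pos: [0.5177, 0.1318, 0.1911]
tcp_rot: [-180.0, -0.2, -172.8]
wrist_force: [0.4, 1.0, -0.2]
opening: 0.0428
grasp_force: 0.0
```

{"method": "servo_tool", "body": {
  "rows": [
    {"offset": [0.333,-0.913,0],"yaw": 0,"claw": 0.5},
    {"offset": [0.333,-0.913,0],"yaw": 0,"claw": 0.5},
    {"offset": [0.333,-0.913,0],"yaw": 0,"claw": 0.5}
  ]
}}

```text
time: 18.88
ee_pos: [0.4968, 0.0378, 0.1916]
tcp_rot: [180.0, -0.1, -172.8]
wrist_force: [0.8, 0.5, 0.6]
opening: 0.0428
grasp_force: 0.0
```

{"method": "servo_tool", "body": {
  "rows": [
    {"offset": [0.333,-0.913,0],"yaw": 0,"claw": 0.5},
    {"offset": [0.333,-0.913,0],"yaw": 0,"claw": 0.5},
    {"offset": [0.333,-0.913,0],"yaw": 0,"claw": 0.5}
  ]
}}

```text
time: 19.25
ee_pos: [0.4758, -0.0565, 0.1919]
tcp_rot: [180.0, -0.1, -172.8]
wrist_force: [-0.2, 0.3, 0.3]
opening: 0.0428
grasp_force: 0.0
```

{"method": "servo_tool", "body": {
  "rows": [
    {"offset": [0.333,-0.913,0],"yaw": 0,"claw": 0.5},
    {"offset": [0.333,-0.913,0],"yaw": 0,"claw": 0.5},
    {"offset": [0.333,-0.913,0],"yaw": 0,"claw": 0.5}
  ]
}}

```text
time: 19.62
ee_pos: [0.4548, -0.151, 0.1921]
tcp_rot: [180.0, -0.1, -172.7]
wrist_force: [-0.6, 0.3, -0.4]
opening: 0.0427
grasp_force: 0.0
```

{"method": "servo_tool", "body": {
  "rows": [
    {"offset": [0.333,-0.913,0],"yaw": 0.06,"claw": 0.5},
    {"offset": [0.333,-0.913,0],"yaw": 0.6,"claw": 0.5},
    {"offset": [0.333,-0.913,0],"yaw": 0.6,"claw": 0.5},
    {"offset": [0.333,-0.913,0],"yaw": 0.6,"claw": 0.5},
    {"offset": [0.333,-0.913,0],"yaw": 0.6,"claw": 0.5},
    {"offset": [0.333,-0.913,0],"yaw": 0.6,"claw": 0.5},
    {"offset": [0.333,-0.913,0],"yaw": 0.6,"claw": 0.5},
    {"offset": [0.333,-0.913,0],"yaw": 0.6,"claw": 0.5},
    {"offset": [0.333,-0.913,0],"yaw": 0.6,"claw": 0.5},
    {"offset": [0.333,-0.913,0],"yaw": 0.6,"claw": 0.5},
    {"offset": [0.333,-0.913,0],"yaw": 0.6,"claw": 0.5},
    {"offset": [0.333,-0.913,0],"yaw": 0.6,"claw": 0.5}
  ]
}}

```text
time: 21.12
ee_pos: [0.4338, -0.2446, 0.1927]
tcp_rot: [-180.0, -0.0, 79.6]
wrist_force: [0.2, -0.7, -0.4]
opening: 0.0425
grasp_force: 0.0
```

{"method": "servo_tool", "body": {
  "rows": [
    {"offset": [0,0,0.0],"yaw": 0.32,"claw": 0.5},
    {"offset": [0,0,0.3],"yaw": 0.32,"claw": 0.5},
    {"offset": [0,0,0.6],"yaw": 0.32,"claw": 0.5},
    {"offset": [0,0,0.9],"yaw": 0.32,"claw": 0.5},
    {"offset": [0,0,0.9],"yaw": 0.32,"claw": 0.5},
    {"offset": [0,0,0.9],"yaw": 0.32,"claw": 0.5},
    {"offset": [0,0,0.9],"yaw": 0.32,"claw": 0.5}
  ]
}}

```text
time: 22.0
ee_pos: [0.4334, -0.2452, 0.103]
tcp_rot: [-180.0, 0.0, 21.9]
wrist_force: [0.6, -0.0, 0.5]
opening: 0.0429
grasp_force: 0.0
```

```bash
python3 - <<'E'
from h import *
for n in("top","scene"):
 for x in pegs(camera(n)[0],n):
  if x[0][1]<-.1 and x[0][0]>.35:print(n,*x)
plan((.4338,-.2454,.04,21.2))
E
```

```text
top [ 0.7513 -0.1777] -101.9 0.109 0.016 (316, 139) 184
scene [ 0.4411 -0.254 ] -160.1 0.1 0.042 (219, 228) 179
scene [ 0.7661 -0.1308] 78.5 0.224 0.047 (327, 244) 279
scene [ 0.467  -0.3987] -7.1 0.107 0.036 (198, 255) 192
off [0.003, 0.002, 0.631] yaw 0.004
```

{"method": "servo_tool", "body": {
  "rows": [
    {"offset": [0,0,0.4],"yaw": 0.004,"claw": 0.5},
    {"offset": [0,0,0.8],"yaw": 0.004,"claw": 0.5},
    {"offset": [0,0,0.8],"yaw": 0.004,"claw": 0.5}
  ]
}}

```text
time: 22.48
ee_pos: [0.4315, -0.2443, 0.0206]
tcp_rot: [-179.8, 0.2, 21.1]
wrist_force: [0.7, 0.2, 0.9]
opening: 0.0427
grasp_force: 0.0
```

{"method": "servo_tool", "body": {
  "rows": [
    {"offset": [0,0,0.15],"yaw": 0,"claw": 0.5},
    {"offset": [0,0,0.26],"yaw": 0,"claw": 0.5},
    {"offset": [0,0,0.26],"yaw": 0,"claw": 0.5},
    {"offset": [0,0,0.26],"yaw": 0,"claw": 1},
    {"offset": [0,0,0.26],"yaw": 0,"claw": 1},
    {"offset": [0,0,0.26],"yaw": 0,"claw": 1},
    {"offset": [0,0,0.26],"yaw": 0,"claw": 1},
    {"offset": [0,0,0.26],"yaw": 0,"claw": 1}
  ]
}}

```text
time: 23.48
ee_pos: [0.4337, -0.2458, -0.0019]
tcp_rot: [179.9, -0.1, 21.0]
wrist_force: [-0.8, 0.4, 6.0]
opening: 0.0131
grasp_force: 79.7
```

{"method": "servo_tool", "body": {
  "rows": [
    {"offset": [0,0,-0.5],"yaw": 0,"claw": 1},
    {"offset": [0,0,-1],"yaw": 0,"claw": 1},
    {"offset": [0,0,-1],"yaw": 0,"claw": 1}
  ]
}}

```text
time: 23.85
ee_pos: [0.4352, -0.2466, 0.1013]
tcp_rot: [179.7, -0.3, 21.0]
wrist_force: [0.6, -0.6, -0.7]
opening: 0.0134
grasp_force: 79.0
```

{"method": "servo_tool", "body": {
  "rows": [
    {"offset": [0,0,-0.5],"yaw": 0,"claw": 1},
    {"offset": [0,0,-1],"yaw": 0,"claw": 1},
    {"offset": [0,0,-1],"yaw": 0,"claw": 1}
  ]
}}

```text
time: 24.22
ee_pos: [0.4345, -0.2461, 0.2002]
tcp_rot: [179.8, -0.2, 21.0]
wrist_force: [-0.6, -0.7, -0.7]
opening: 0.0132
grasp_force: 79.0
```

```bash
python3 - <<'E'
from h import *
plan((*cart(0,0),.2,21.2),(*cart(0,0),.2,187.1))
for x in pegs(camera("top")[0]):
  if x[0][0]>.35:print(*x)
E
```

```text
off [2.535, -3.407, 0.002] yaw -0.001
off [0.0, 0.0, 0.0] yaw -0.922
[ 0.7513 -0.1777] -102.2 0.109 0.015 (316, 139) 184
```

{"method": "servo_tool", "body": {
  "rows": [
    {"offset": [0.634,-0.852,0],"yaw": 0,"claw": 1},
    {"offset": [0.634,-0.852,0],"yaw": 0,"claw": 1},
    {"offset": [0.634,-0.852,0],"yaw": 0,"claw": 1}
  ]
}}

```text
time: 24.65
ee_pos: [0.4618, -0.1409, 0.1951]
tcp_rot: [-179.9, 0.1, 21.2]
wrist_force: [-0.3, 0.3, 0.0]
opening: 0.0135
grasp_force: 79.0
```

{"method": "servo_tool", "body": {
  "rows": [
    {"offset": [0.634,-0.852,0],"yaw": 0,"claw": 1},
    {"offset": [0.634,-0.852,0],"yaw": 0,"claw": 1},
    {"offset": [0.634,-0.852,0],"yaw": 0,"claw": 1}
  ]
}}

```text
time: 25.02
ee_pos: [0.4904, -0.0394, 0.1954]
tcp_rot: [-179.9, 0.1, 21.2]
wrist_force: [1.0, -0.0, -0.7]
opening: 0.0134
grasp_force: 79.0
```

{"method": "servo_tool", "body": {
  "rows": [
    {"offset": [0.634,-0.852,0],"yaw": 0,"claw": 1},
    {"offset": [0.634,-0.852,0],"yaw": 0,"claw": 1},
    {"offset": [0.634,-0.852,0],"yaw": 0,"claw": 1}
  ]
}}

```text
time: 25.4
ee_pos: [0.5192, 0.0622, 0.1955]
tcp_rot: [-180.0, 0.1, 21.2]
wrist_force: [-0.2, -0.0, -0.2]
opening: 0.0131
grasp_force: 79.0
```

{"method": "servo_tool", "body": {
  "rows": [
    {"offset": [0.634,-0.852,0],"yaw": -0.06,"claw": 1},
    {"offset": [0.634,-0.852,0],"yaw": -0.6,"claw": 1},
    {"offset": [0.634,-0.852,0],"yaw": -0.6,"claw": 1},
    {"offset": [0.634,-0.852,0],"yaw": -0.6,"claw": 1},
    {"offset": [0.634,-0.852,0],"yaw": -0.6,"claw": 1},
    {"offset": [0.634,-0.852,0],"yaw": -0.6,"claw": 1},
    {"offset": [0.634,-0.852,0],"yaw": -0.6,"claw": 1},
    {"offset": [0.634,-0.852,0],"yaw": -0.6,"claw": 1},
    {"offset": [0.634,-0.852,0],"yaw": -0.6,"claw": 1},
    {"offset": [0.634,-0.852,0],"yaw": -0.6,"claw": 1},
    {"offset": [0.634,-0.852,0],"yaw": -0.6,"claw": 1},
    {"offset": [0.634,-0.852,0],"yaw": -0.6,"claw": 1}
  ]
}}

```text
time: 26.9
ee_pos: [0.5477, 0.1625, 0.1967]
tcp_rot: [-180.0, -0.0, 128.7]
wrist_force: [0.1, -0.7, -0.3]
opening: 0.0135
grasp_force: 79.0
```

{"method": "servo_tool", "body": {
  "rows": [
    {"offset": [0,0,0],"yaw": -0.323,"claw": 1},
    {"offset": [0,0,0],"yaw": -0.323,"claw": 1},
    {"offset": [0,0,0],"yaw": -0.323,"claw": 1},
    {"offset": [0,0,0],"yaw": -0.323,"claw": 1},
    {"offset": [0,0,0],"yaw": -0.323,"claw": 1},
    {"offset": [0,0,0],"yaw": -0.323,"claw": 1},
    {"offset": [0,0,0],"yaw": -0.323,"claw": 1}
  ]
}}

```text
time: 27.78
ee_pos: [0.5477, 0.1633, 0.197]
tcp_rot: [-180.0, -0.0, -173.0]
wrist_force: [0.4, 0.4, 0.3]
opening: 0.013
grasp_force: 79.0
```

```bash
python3 - <<'E'
from h import *
plan((*cart(0,0),.1,187.1))
s,d=camera("scene")
for x in pegs(s,"scene",.2,40,600):
  if abs(x[0][0]-.53)<.2 and abs(x[0][1]-.15)<.2:print(*x)
for x in pegs(camera("top")[0]):
  if x[0][0]>.35:print(*x)
E
```

```text
off [-0.01, -0.006, 0.97] yaw -0.001
[0.5086 0.1706] -34.4 0.046 0.034 (309, 135) 43
[0.5724 0.1786] 142.2 0.059 0.043 (325, 139) 69
[ 0.7514 -0.1778] -101.8 0.109 0.015 (316, 139) 179
[ 0.4581 -0.3912] -6.1 0.094 0.026 (394, 238) 222
```

{"method": "servo_tool", "body": {
  "rows": [
    {"offset": [-0.01,0,0.5],"yaw": 0,"claw": 1},
    {"offset": [-0.01,0,1.0],"yaw": 0,"claw": 1},
    {"offset": [-0.01,0,1.0],"yaw": 0,"claw": 1},
    {"offset": [-0.01,0,1.0],"yaw": 0,"claw": 1}
  ]
}}

```text
time: 28.38
ee_pos: [0.5494, 0.1639, 0.0992]
tcp_rot: [180.0, 0.1, -172.9]
wrist_force: [0.1, 0.3, 0.3]
opening: 0.0134
grasp_force: 79.0
```

{"method": "servo_tool", "body": {
  "rows": [
    {"offset": [0,0,0.3],"yaw": 0,"claw": 1},
    {"offset": [0,0,0.6],"yaw": 0,"claw": 1},
    {"offset": [0,0,0.86],"yaw": 0,"claw": 1},
    {"offset": [0,0,0.93],"yaw": 0,"claw": 1},
    {"offset": [0,0,0.93],"yaw": 0,"claw": 1},
    {"offset": [0,0,0.93],"yaw": 0,"claw": 1}
  ]
}}

```text
time: 29.12
ee_pos: [0.5498, 0.1641, 0.006]
tcp_rot: [180.0, 0.1, -172.8]
wrist_force: [0.1, 0.5, -0.2]
opening: 0.0137
grasp_force: 79.0
```

{"method": "servo_tool", "body": {
  "rows": [
    {"offset": [0,0,0],"yaw": 0,"claw": 0.7},
    {"offset": [0,0,0],"yaw": 0,"claw": 0.7},
    {"offset": [0,0,0],"yaw": 0,"claw": 0.7},
    {"offset": [0,0,-0.3],"yaw": 0,"claw": 0.7},
    {"offset": [0,0,-0.8],"yaw": 0,"claw": 0.7},
    {"offset": [0,0,-1],"yaw": 0,"claw": 0.7},
    {"offset": [0,0,-1],"yaw": 0,"claw": 0.7}
  ]
}}

```text
time: 30.0
ee_pos: [0.5496, 0.164, 0.1057]
tcp_rot: [180.0, 0.2, -172.8]
wrist_force: [-0.1, 0.3, -0.7]
opening: 0.0258
grasp_force: 0.0
```

{"method": "servo_tool", "body": {
  "rows": [
    {"offset": [0,0,-0.9],"yaw": 0,"claw": 0.5},
    {"offset": [0,0,-0.9],"yaw": 0,"claw": 0.5},
    {"offset": [0,0,-0.9],"yaw": 0,"claw": 0.5}
  ]
}}

```text
time: 30.38
ee_pos: [0.5493, 0.1639, 0.1949]
tcp_rot: [180.0, 0.1, -172.8]
wrist_force: [0.5, 0.2, 0.4]
opening: 0.0426
grasp_force: 0.0
```

```bash
python3 - <<'E'
from h import *
for x in pegs(camera("top")[0]):
  if x[0][1]<-.1:print(*x)
plan((.4590,-.3912,.2,187),(.4590,-.3912,.2,174.5))
E
```

```text
[ 0.7513 -0.1777] -101.9 0.109 0.015 (316, 139) 183
[ 0.4581 -0.3913] -6.2 0.094 0.025 (394, 238) 221
[-0.0012 -0.7695] -89.4 0.124 0.005 (539, 407) 76
off [1.583, -5.395, -0.068] yaw 0.001
off [0.0, 0.0, 0.0] yaw 0.069
```

{"method": "servo_tool", "body": {
  "rows": [
    {"offset": [0.264,-0.9,0],"yaw": 0,"claw": 0.5},
    {"offset": [0.264,-0.9,0],"yaw": 0,"claw": 0.5},
    {"offset": [0.264,-0.9,0],"yaw": 0,"claw": 0.5}
  ]
}}

```text
time: 30.8
ee_pos: [0.5328, 0.0694, 0.1919]
tcp_rot: [-180.0, -0.2, -173.0]
wrist_force: [0.7, -0.2, -0.3]
opening: 0.0428
grasp_force: 0.0
```

{"method": "servo_tool", "body": {
  "rows": [
    {"offset": [0.264,-0.9,0],"yaw": 0,"claw": 0.5},
    {"offset": [0.264,-0.9,0],"yaw": 0,"claw": 0.5},
    {"offset": [0.264,-0.9,0],"yaw": 0,"claw": 0.5}
  ]
}}

```text
time: 31.18
ee_pos: [0.5183, -0.0224, 0.1925]
tcp_rot: [180.0, -0.1, -173.0]
wrist_force: [0.1, -0.4, -0.1]
opening: 0.0428
grasp_force: 0.0
```

{"method": "servo_tool", "body": {
  "rows": [
    {"offset": [0.264,-0.9,0],"yaw": 0,"claw": 0.5},
    {"offset": [0.264,-0.9,0],"yaw": 0,"claw": 0.5},
    {"offset": [0.264,-0.9,0],"yaw": 0,"claw": 0.5}
  ]
}}

```text
time: 31.55
ee_pos: [0.5037, -0.1145, 0.1928]
tcp_rot: [180.0, -0.1, -172.9]
wrist_force: [-0.0, -0.3, -0.0]
opening: 0.0426
grasp_force: 0.0
```

{"method": "servo_tool", "body": {
  "rows": [
    {"offset": [0.264,-0.9,0],"yaw": 0,"claw": 0.5},
    {"offset": [0.264,-0.9,0],"yaw": 0,"claw": 0.5},
    {"offset": [0.264,-0.9,0],"yaw": 0,"claw": 0.5}
  ]
}}

```text
time: 31.92
ee_pos: [0.489, -0.2067, 0.1929]
tcp_rot: [179.9, -0.1, -172.9]
wrist_force: [1.2, 0.6, -1.1]
opening: 0.043
grasp_force: 0.0
```

{"method": "servo_tool", "body": {
  "rows": [
    {"offset": [0.264,-0.9,0],"yaw": 0,"claw": 0.5},
    {"offset": [0.264,-0.9,0],"yaw": 0,"claw": 0.5},
    {"offset": [0.264,-0.9,0],"yaw": 0,"claw": 0.5}
  ]
}}

```text
time: 32.3
ee_pos: [0.4743, -0.299, 0.193]
tcp_rot: [179.9, -0.1, -172.9]
wrist_force: [0.6, 0.9, 0.3]
opening: 0.0424
grasp_force: 0.0
```

{"method": "servo_tool", "body": {
  "rows": [
    {"offset": [0.264,-0.9,0],"yaw": 0.069,"claw": 0.5},
    {"offset": [0.264,-0.9,0],"yaw": 0.069,"claw": 0.5},
    {"offset": [0.264,-0.9,0],"yaw": 0.069,"claw": 0.5},
    {"offset": [0.264,-0.9,0.6],"yaw": 0.069,"claw": 0.5},
    {"offset": [0.264,-0.9,0.95],"yaw": 0.069,"claw": 0.5},
    {"offset": [0.264,-0.9,0.95],"yaw": 0.069,"claw": 0.5}
  ]
}}

```text
time: 33.05
ee_pos: [0.4586, -0.3885, 0.0964]
tcp_rot: [179.8, -0.2, 174.9]
wrist_force: [0.6, 0.9, 1.5]
opening: 0.0428
grasp_force: 0.0
```

```bash
python3 - <<'E'
from h import *
for x in pegs(camera("scene")[0],"scene"):
  if x[0][1]<-.1 and x[0][0]>.35:print(*x)
plan((.459,-.3912,.0,174.5))
E
```

```text
[ 0.7606 -0.1578] -101.5 0.172 0.02 (316, 251) 171
[ 0.4671 -0.3986] -7.4 0.107 0.036 (198, 255) 192
off [0.003, -0.016, 0.99] yaw 0.002
```

{"method": "servo_tool", "body": {
  "rows": [
    {"offset": [0,-0.016,0.4],"yaw": 0.002,"claw": 0.5},
    {"offset": [0,-0.016,0.75],"yaw": 0.002,"claw": 0.5},
    {"offset": [0,-0.016,0.75],"yaw": 0.002,"claw": 0.5}
  ]
}}

```text
time: 33.48
ee_pos: [0.4587, -0.3922, 0.0239]
tcp_rot: [179.9, -0.1, 174.4]
wrist_force: [-0.6, -0.4, 0.2]
opening: 0.0426
grasp_force: 0.0
```

{"method": "servo_tool", "body": {
  "rows": [
    {"offset": [0,0,0.15],"yaw": 0,"claw": 0.5},
    {"offset": [0,0,0.26],"yaw": 0,"claw": 0.5},
    {"offset": [0,0,0.26],"yaw": 0,"claw": 0.5},
    {"offset": [0,0,0.26],"yaw": 0,"claw": 1},
    {"offset": [0,0,0.26],"yaw": 0,"claw": 1},
    {"offset": [0,0,0.26],"yaw": 0,"claw": 1},
    {"offset": [0,0,0.26],"yaw": 0,"claw": 1},
    {"offset": [0,0,0.26],"yaw": 0,"claw": 1}
  ]
}}

```text
time: 34.48
ee_pos: [0.4591, -0.3937, -0.0009]
tcp_rot: [-180.0, 0.1, 174.4]
wrist_force: [-0.5, 1.0, 5.3]
opening: 0.0134
grasp_force: 79.6
```

{"method": "servo_tool", "body": {
  "rows": [
    {"offset": [0,0,-0.5],"yaw": 0,"claw": 1},
    {"offset": [0,0,-1],"yaw": 0,"claw": 1},
    {"offset": [0,0,-1],"yaw": 0,"claw": 1}
  ]
}}

```text
time: 34.85
ee_pos: [0.4604, -0.3948, 0.1028]
tcp_rot: [-179.8, 0.3, 174.4]
wrist_force: [0.3, -0.1, -0.9]
opening: 0.0134
grasp_force: 78.9
```

{"method": "servo_tool", "body": {
  "rows": [
    {"offset": [0,0,-0.5],"yaw": 0,"claw": 1},
    {"offset": [0,0,-1],"yaw": 0,"claw": 1},
    {"offset": [0,0,-1],"yaw": 0,"claw": 1}
  ]
}}

```text
time: 35.22
ee_pos: [0.4597, -0.3943, 0.2015]
tcp_rot: [-179.8, 0.3, 174.4]
wrist_force: [0.1, -0.7, -0.9]
opening: 0.0134
grasp_force: 78.9
```

```bash
python3 - <<'E'
from h import *
plan((*cart(0,-.065),.2,174.5),(*cart(0,-.065),.2,187.1))
p=camera("top")[0]
cv2.imwrite("pics/in.png",cv2.resize(p[150:255,125:265,::-1],(800,600),interpolation=cv2.INTER_CUBIC))
E
```

```text
off [-0.484, 4.997, 0.015] yaw -0.001
off [0.0, 0.0, 0.0] yaw -0.07
```

View pics/in.png

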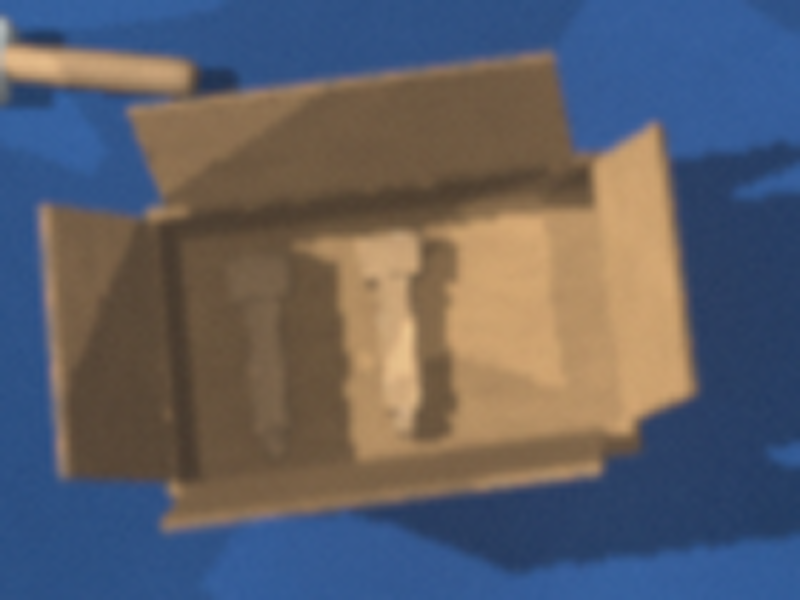

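The carton holds two pegs, parallel with heads at the far side, at (260,345) and (400,335). The third goes to the right.

{"method": "servo_tool", "body": {
  "rows": [
    {"offset": [-0.097,1.0,0],"yaw": 0,"claw": 1},
    {"offset": [-0.097,1.0,0],"yaw": 0,"claw": 1},
    {"offset": [-0.097,1.0,0],"yaw": 0,"claw": 1}
  ]
}}

```text
time: 35.65
ee_pos: [0.4781, -0.2924, 0.1961]
tcp_rot: [179.9, -0.1, 174.6]
wrist_force: [0.0, 0.3, -0.7]
opening: 0.0134
grasp_force: 78.9
```

{"method": "servo_tool", "body": {
  "rows": [
    {"offset": [-0.097,1.0,0],"yaw": 0,"claw": 1},
    {"offset": [-0.097,1.0,0],"yaw": 0,"claw": 1},
    {"offset": [-0.097,1.0,0],"yaw": 0,"claw": 1}
  ]
}}

```text
time: 36.02
ee_pos: [0.4976, -0.1947, 0.1965]
tcp_rot: [180.0, -0.1, 174.5]
wrist_force: [0.5, 0.4, 0.0]
opening: 0.0137
grasp_force: 78.9
```

{"method": "servo_tool", "body": {
  "rows": [
    {"offset": [-0.097,1.0,0],"yaw": 0,"claw": 1},
    {"offset": [-0.097,1.0,0],"yaw": 0,"claw": 1},
    {"offset": [-0.097,1.0,0],"yaw": 0,"claw": 1}
  ]
}}

```text
time: 36.4
ee_pos: [0.5171, -0.0967, 0.1967]
tcp_rot: [180.0, -0.1, 174.5]
wrist_force: [0.2, 0.6, 0.2]
opening: 0.0133
grasp_force: 78.9
```

{"method": "servo_tool", "body": {
  "rows": [
    {"offset": [-0.097,1.0,0],"yaw": 0,"claw": 1},
    {"offset": [-0.097,1.0,0],"yaw": 0,"claw": 1},
    {"offset": [-0.097,1.0,0],"yaw": 0,"claw": 1}
  ]
}}

```text
time: 36.78
ee_pos: [0.5367, 0.0014, 0.1968]
tcp_rot: [-180.0, -0.1, 174.5]
wrist_force: [-0.5, -0.3, -0.8]
opening: 0.0133
grasp_force: 78.9
```

{"method": "servo_tool", "body": {
  "rows": [
    {"offset": [-0.097,1.0,0],"yaw": -0.07,"claw": 1},
    {"offset": [-0.097,1.0,0],"yaw": -0.07,"claw": 1},
    {"offset": [-0.097,1.0,0],"yaw": -0.07,"claw": 1},
    {"offset": [-0.097,1.0,0],"yaw": -0.07,"claw": 1}
  ]
}}

```text
time: 37.28
ee_pos: [0.556, 0.0978, 0.1975]
tcp_rot: [-180.0, -0.1, -173.1]
wrist_force: [-0.9, 0.0, 0.6]
opening: 0.0133
grasp_force: 79.0
```

```bash
python3 - <<'E'
from h import *
plan((*cart(0,-.065),.1,187.1))
s=camera("scene")[0]
for x in pegs(s,"scene"):
  if x[0][1]<-.1 and x[0][0]>.35:print(*x)
for x in pegs(s,"scene",.19,30,600):
  if abs(x[0][0]-.53)<.2 and abs(x[0][1]-.1)<.2:print(*x)
E
```

```text
off [-0.009, 0.004, 0.975] yaw -0.001
[ 0.7662 -0.1308] 78.7 0.224 0.047 (327, 244) 284
```

{"method": "servo_tool", "body": {
  "rows": [
    {"offset": [-0.01,0,0.5],"yaw": 0,"claw": 1},
    {"offset": [-0.01,0,1.0],"yaw": 0,"claw": 1},
    {"offset": [-0.01,0,1.0],"yaw": 0,"claw": 1},
    {"offset": [-0.01,0,1.0],"yaw": 0,"claw": 1}
  ]
}}

```text
time: 37.83
ee_pos: [0.5577, 0.0989, 0.1003]
tcp_rot: [-180.0, 0.1, -173.1]
wrist_force: [0.2, -0.1, 0.3]
opening: 0.0132
grasp_force: 78.9
```

{"method": "servo_tool", "body": {
  "rows": [
    {"offset": [0,0,0.3],"yaw": 0,"claw": 1},
    {"offset": [0,0,0.6],"yaw": 0,"claw": 1},
    {"offset": [0,0,0.86],"yaw": 0,"claw": 1},
    {"offset": [0,0,0.93],"yaw": 0,"claw": 1},
    {"offset": [0,0,0.93],"yaw": 0,"claw": 1},
    {"offset": [0,0,0.93],"yaw": 0,"claw": 1}
  ]
}}

```text
time: 38.58
ee_pos: [0.5581, 0.0998, 0.007]
tcp_rot: [180.0, 0.2, -173.0]
wrist_force: [-0.3, 0.1, 0.2]
opening: 0.0133
grasp_force: 78.9
```

{"method": "servo_tool", "body": {
  "rows": [
    {"offset": [0,0,0],"yaw": 0,"claw": 0.7},
    {"offset": [0,0,0],"yaw": 0,"claw": 0.7},
    {"offset": [0,0,0],"yaw": 0,"claw": 0.7},
    {"offset": [0,0,-0.3],"yaw": 0,"claw": 0.7},
    {"offset": [0,0,-0.8],"yaw": 0,"claw": 0.7},
    {"offset": [0,0,-1],"yaw": 0,"claw": 0.7},
    {"offset": [0,0,-1],"yaw": 0,"claw": 0.7}
  ]
}}

```text
time: 39.45
ee_pos: [0.5578, 0.0998, 0.1067]
tcp_rot: [180.0, 0.2, -173.0]
wrist_force: [-0.6, 0.3, -1.1]
opening: 0.0253
grasp_force: 0.0
```

{"method": "servo_tool", "body": {
  "rows": [
    {"offset": [0,0,-0.9],"yaw": 0,"claw": 1},
    {"offset": [0,0,-0.9],"yaw": 0,"claw": 1},
    {"offset": [0,0,-0.9],"yaw": 0,"claw": 1}
  ]
}}

```text
time: 39.83
ee_pos: [0.5575, 0.0997, 0.1959]
tcp_rot: [180.0, 0.1, -173.0]
wrist_force: [-0.5, -0.9, -0.3]
opening: -0.0003
grasp_force: 0.0
```

{"method": "servo_tool", "body": {
  "rows": [
    {"offset": [0,-1,0],"yaw": 0,"claw": 1},
    {"offset": [0,-1,0],"yaw": 0,"claw": 1},
    {"offset": [0,-1,0],"yaw": 0,"claw": 1}
  ]
}}

```text
time: 40.2
ee_pos: [0.5686, -0.0019, 0.1924]
tcp_rot: [180.0, -0.2, -173.2]
wrist_force: [-0.3, 0.6, 0.1]
opening: 0.0001
grasp_force: 0.0
```

{"method": "servo_tool", "body": {
  "rows": [
    {"offset": [0,-0.8,0],"yaw": 0,"claw": 1},
    {"offset": [0,-0.8,0],"yaw": 0,"claw": 1},
    {"offset": [0,-0.8,0],"yaw": 0,"claw": 1},
    {"offset": [0,-0.8,0],"yaw": 0,"claw": 1}
  ]
}}

```text
time: 40.7
ee_pos: [0.5786, -0.0779, 0.1945]
tcp_rot: [180.0, -0.0, -173.0]
wrist_force: [0.2, -0.1, 0.4]
opening: -0.0
grasp_force: 0.0
```

```bash
python3 - <<'E'
from fit import *
t,d=camera("top");s,e=camera("scene")
pts=cpts([("top",d),("scene",e)]);pts=pts[pts[:,2]>.035]
for r in (fitc(pts,[.5488,.1628,.1246,2.2,2.1,1.97,2.0]),):print(r.x.round(4),r.cost/len(pts))
r=fitc(pts,[.5488,.1628,.1246,2.2,2.1,1.97,2.0],(.5488,.1628,.1246));print(r.x.round(3))
print(get_obs()["ee_pos"])
cv2.imwrite("pics/in2.png",cv2.resize(t[150:255,125:265,::-1],(640,480),interpolation=cv2.INTER_CUBIC))
E
```

```text
[0.5482 0.1626 0.135  2.2342 2.1479 1.9541 2.0185] 0.9152764646112899
[2.232 2.146 1.965 2.006]
[ 0.57873415 -0.07781546  0.19489996]
```

View pics/in2.png

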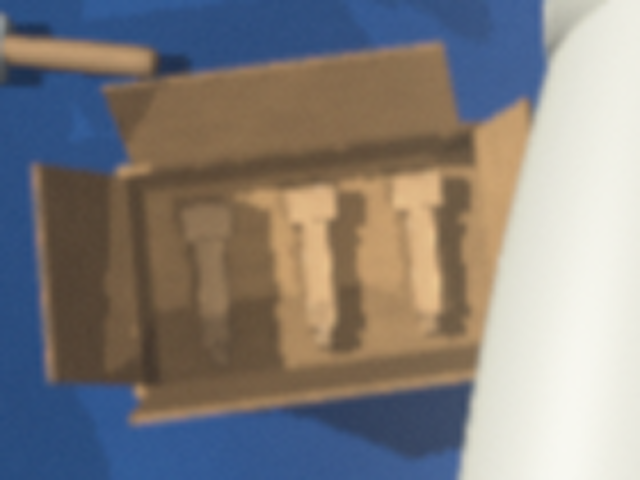

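All three pegs lie flat and parallel, heads at the far side, at (207,280), (317,260) and (425,250). Next I fold the right flap.

{"method": "servo_tool", "body": {
  "rows": [
    {"offset": [0,0,0.5],"yaw": 0,"claw": 1},
    {"offset": [0,0,1],"yaw": 0,"claw": 1},
    {"offset": [0,0,1],"yaw": 0,"claw": 1}
  ]
}}

```text
time: 41.18
ee_pos: [0.5763, -0.0778, 0.0915]
tcp_rot: [179.9, -0.4, -172.9]
wrist_force: [0.5, -0.1, 0.7]
opening: 0.0
grasp_force: 0.0
```

{"method": "servo_tool", "body": {
  "rows": [
    {"offset": [0,0,0.2],"yaw": 0,"claw": 1},
    {"offset": [0,0.3,0.2],"yaw": 0,"claw": 1},
    {"offset": [0,0.6,0.2],"yaw": 0,"claw": 1},
    {"offset": [0,0.6,0.2],"yaw": 0,"claw": 1}
  ]
}}

```text
time: 41.68
ee_pos: [0.5725, -0.0176, 0.078]
tcp_rot: [-180.0, 0.2, -172.9]
wrist_force: [0.2, -1.1, 0.5]
opening: 0.0002
grasp_force: 0.0
```

{"method": "servo_tool", "body": {
  "rows": [
    {"offset": [0,0.15,0],"yaw": 0,"claw": 1},
    {"offset": [0,0.3,0],"yaw": 0,"claw": 1},
    {"offset": [0,0.45,0],"yaw": 0,"claw": 1},
    {"offset": [0,0.6,0],"yaw": 0,"claw": 1},
    {"offset": [0,0.75,0],"yaw": 0,"claw": 1},
    {"offset": [0,0.9,0],"yaw": 0,"claw": 1},
    {"offset": [0,1.0,0.03],"yaw": 0,"claw": 1},
    {"offset": [0,1.0,0.05],"yaw": 0,"claw": 1}
  ]
}}

```text
time: 42.68
ee_pos: [0.5592, 0.0806, 0.0698]
tcp_rot: [180.0, -0.0, -173.0]
wrist_force: [-0.5, -0.0, 1.0]
opening: -0.0002
grasp_force: 0.4
```

{"method": "servo_tool", "body": {
  "rows": [
    {"offset": [0,0.03,0.05],"yaw": 0,"claw": 1},
    {"offset": [0,0.07,0.1],"yaw": 0,"claw": 1},
    {"offset": [0,0.1,0.14],"yaw": 0,"claw": 1},
    {"offset": [0,0.1,0.14],"yaw": 0,"claw": 1}
  ]
}}

```text
time: 43.18
ee_pos: [0.5578, 0.0898, 0.0555]
tcp_rot: [180.0, -0.1, -173.0]
wrist_force: [-0.6, -0.1, 0.6]
opening: -0.0001
grasp_force: 0.0
```

```bash
cat > fl.py <<'E'
from fit import *
t,d=camera("top");s,e=camera("scene")
P=(.5488,.1628,.1246)
a=get_obs()["ee_pos"]
pts=cpts([("top",d),("scene",e)]);pts=pts[(pts[:,2]>.035)&(np.linalg.norm(pts[:,:2]-a[:2],axis=1)>.03)]
import sys
for g in ([2.2,2.1,1.97,2.0],[2.2,.1,1.97,2.0],[.1,.1,1.97,2.0],[.1,.1,.1,2.],[.05]*4):
    r=fitc(pts,[0,0,0]+g,P);print(r.x.round(2),round(r.cost/len(pts),2))
dx,dy=a[:2]-P[:2];c,s_=np.cos(P[2]),np.sin(P[2]);print("carton xy",round(c*dx+s_*dy,4),round(-s_*dx+c*dy,4),a[2])
E
python3 fl.py
```

```text
[2.23 0.23 1.95 2.02] 4.74
[2.23 0.23 1.95 2.02] 4.74
[2.23 0.23 1.95 2.02] 4.74
[2.23 0.23 1.95 2.02] 4.74
[2.23 0.23 1.95 2.02] 4.74
carton xy 0.0001 -0.0737 0.05601340280391855
```

{"method": "servo_tool", "body": {
  "rows": [
    {"offset": [0,0.1,0.02],"yaw": 0,"claw": 1},
    {"offset": [0,0.1,0.06],"yaw": 0,"claw": 1},
    {"offset": [0,0.1,0.06],"yaw": 0,"claw": 1}
  ]
}}

```text
time: 43.65
ee_pos: [0.5566, 0.0998, 0.0496]
tcp_rot: [-180.0, -0.0, -173.0]
wrist_force: [0.5, 0.2, -0.2]
opening: 0.0001
grasp_force: 0.0
```

{"method": "servo_tool", "body": {
  "rows": [
    {"offset": [0,0,0.03],"yaw": 0,"claw": 1},
    {"offset": [0,0,0.03],"yaw": 0,"claw": 1}
  ]
}}

```text
time: 43.9
ee_pos: [0.557, 0.0996, 0.0478]
tcp_rot: [180.0, 0.0, -173.0]
wrist_force: [-2.2, 0.4, 5.5]
opening: 0.0
grasp_force: 3.1
```

{"method": "servo_tool", "body": {
  "rows": [
    {"offset": [0,0,0.03],"yaw": 0,"claw": 1},
    {"offset": [0,0,0.03],"yaw": 0,"claw": 1}
  ]
}}

```text
time: 44.15
ee_pos: [0.5573, 0.0997, 0.0474]
tcp_rot: [180.0, 0.1, -173.0]
wrist_force: [-10.8, -1.0, 25.1]
opening: 0.0001
grasp_force: 12.6
```

{"method": "servo_tool", "body": {
  "rows": [
    {"offset": [0,0,-0.5],"yaw": 0,"claw": 1},
    {"offset": [0,0,-1],"yaw": 0,"claw": 1},
    {"offset": [0,0,-1],"yaw": 0,"claw": 1}
  ]
}}

```text
time: 44.52
ee_pos: [0.5588, 0.0998, 0.1484]
tcp_rot: [180.0, 0.4, -173.0]
wrist_force: [0.6, 0.5, -0.6]
opening: -0.0001
grasp_force: 0.0
```

{"method": "servo_tool", "body": {
  "rows": [
    {"offset": [0,0.1,-0.5],"yaw": 0,"claw": 1},
    {"offset": [0,0.6,-0.5],"yaw": 0,"claw": 1},
    {"offset": [0,1,-0.5],"yaw": 0,"claw": 1},
    {"offset": [0,1,-0.5],"yaw": 0,"claw": 1}
  ]
}}

```text
time: 45.02
ee_pos: [0.5441, 0.2009, 0.1926]
tcp_rot: [-180.0, -0.1, -172.8]
wrist_force: [-0.7, -0.3, 0.3]
opening: -0.0001
grasp_force: 0.0
```

{"method": "servo_tool", "body": {
  "rows": [
    {"offset": [0,0.5,0],"yaw": 0,"claw": 1},
    {"offset": [0,1,0],"yaw": 0,"claw": 1},
    {"offset": [0,1,0],"yaw": 0,"claw": 1}
  ]
}}

```text
time: 45.4
ee_pos: [0.532, 0.3, 0.1925]
tcp_rot: [-180.0, -0.1, -172.9]
wrist_force: [1.3, -0.9, 0.0]
opening: -0.0001
grasp_force: 0.0
```

{"method": "servo_tool", "body": {
  "rows": [
    {"offset": [0,0.5,0],"yaw": 0,"claw": 1},
    {"offset": [0,1,0],"yaw": 0,"claw": 1},
    {"offset": [0,1,0],"yaw": 0,"claw": 1},
    {"offset": [0,1,0],"yaw": 0,"claw": 1}
  ]
}}

```text
time: 45.9
ee_pos: [0.5208, 0.3961, 0.1934]
tcp_rot: [-179.9, -0.0, -173.0]
wrist_force: [-0.1, 0.1, 1.0]
opening: -0.0003
grasp_force: 0.0
```

```bash
python3 fl.py
```

```text
[2.23 0.01 1.96 2.01] 0.93
[2.23 0.01 1.96 2.01] 0.93
[2.23 0.01 1.96 2.01] 0.93
[2.23 0.01 1.96 2.01] 0.93
[2.23 0.01 1.96 2.01] 0.93
carton xy 0.0013 0.2347 0.19409832453148684
```

{"method": "servo_tool", "body": {
  "rows": [
    {"offset": [0,0,0.5],"yaw": 0,"claw": 1},
    {"offset": [0,0,1],"yaw": 0,"claw": 1},
    {"offset": [0,0,1],"yaw": 0,"claw": 1}
  ]
}}

```text
time: 46.38
ee_pos: [0.5189, 0.3946, 0.0903]
tcp_rot: [-179.8, -0.4, -173.1]
wrist_force: [-0.0, 0.3, 0.1]
opening: 0.0002
grasp_force: 0.0
```

{"method": "servo_tool", "body": {
  "rows": [
    {"offset": [0,0,0.2],"yaw": 0,"claw": 1},
    {"offset": [0,-0.3,0.2],"yaw": 0,"claw": 1},
    {"offset": [0,-0.53,0.2],"yaw": 0,"claw": 1},
    {"offset": [0,-0.53,0.2],"yaw": 0,"claw": 1}
  ]
}}

```text
time: 46.88
ee_pos: [0.5282, 0.3434, 0.0766]
tcp_rot: [179.9, 0.1, -173.2]
wrist_force: [-0.4, 0.7, -0.5]
opening: 0.0002
grasp_force: 0.0
```

{"method": "servo_tool", "body": {
  "rows": [
    {"offset": [0,-0.15,0],"yaw": 0,"claw": 1},
    {"offset": [0,-0.3,0],"yaw": 0,"claw": 1},
    {"offset": [0,-0.45,0],"yaw": 0,"claw": 1},
    {"offset": [0,-0.6,0],"yaw": 0,"claw": 1},
    {"offset": [0,-0.75,0],"yaw": 0,"claw": 1},
    {"offset": [0,-0.9,0],"yaw": 0,"claw": 1},
    {"offset": [0,-1.0,0.03],"yaw": 0,"claw": 1},
    {"offset": [0,-1.0,0.05],"yaw": 0,"claw": 1}
  ]
}}

```text
time: 47.88
ee_pos: [0.5391, 0.2446, 0.0689]
tcp_rot: [-180.0, -0.0, -173.1]
wrist_force: [0.0, 0.0, 1.1]
opening: 0.0001
grasp_force: 0.4
```

{"method": "servo_tool", "body": {
  "rows": [
    {"offset": [0,-0.03,0.05],"yaw": 0,"claw": 1},
    {"offset": [0,-0.07,0.1],"yaw": 0,"claw": 1},
    {"offset": [0,-0.1,0.14],"yaw": 0,"claw": 1},
    {"offset": [0,-0.1,0.14],"yaw": 0,"claw": 1}
  ]
}}

```text
time: 48.38
ee_pos: [0.54, 0.2353, 0.0545]
tcp_rot: [-180.0, -0.1, -173.0]
wrist_force: [-0.2, -0.1, 0.0]
opening: 0.0002
grasp_force: 0.0
```

{"method": "servo_tool", "body": {
  "rows": [
    {"offset": [0,-0.1,0.02],"yaw": 0,"claw": 1},
    {"offset": [0,-0.1,0.06],"yaw": 0,"claw": 1},
    {"offset": [0,-0.1,0.06],"yaw": 0,"claw": 1}
  ]
}}

```text
time: 48.75
ee_pos: [0.5413, 0.2254, 0.0487]
tcp_rot: [-180.0, -0.0, -173.0]
wrist_force: [0.4, 0.2, -0.5]
opening: 0.0
grasp_force: 0.0
```

{"method": "servo_tool", "body": {
  "rows": [
    {"offset": [0,0,0.04],"yaw": 0,"claw": 1},
    {"offset": [0,0,0.04],"yaw": 0,"claw": 1}
  ]
}}

```text
time: 49.0
ee_pos: [0.5417, 0.2257, 0.0475]
tcp_rot: [180.0, 0.1, -173.0]
wrist_force: [-7.4, -3.9, 18.9]
opening: 0.0004
grasp_force: 9.0
```

{"method": "servo_tool", "body": {
  "rows": [
    {"offset": [0,0,-0.5],"yaw": 0,"claw": 1},
    {"offset": [0,0,-1],"yaw": 0,"claw": 1},
    {"offset": [0,0,-1],"yaw": 0,"claw": 1}
  ]
}}

```text
time: 49.38
ee_pos: [0.5432, 0.2266, 0.1496]
tcp_rot: [179.9, 0.4, -173.0]
wrist_force: [1.4, -0.2, 0.3]
opening: 0.0
grasp_force: 0.0
```

{"method": "servo_tool", "body": {
  "rows": [
    {"offset": [0.1,-0.1,-0.5],"yaw": 0,"claw": 1},
    {"offset": [0.6,-0.4,-0.5],"yaw": 0,"claw": 1},
    {"offset": [0.8,-0.63,-0.5],"yaw": 0,"claw": 1},
    {"offset": [0.8,-0.63,-0.5],"yaw": 0,"claw": 1}
  ]
}}

```text
time: 49.88
ee_pos: [0.4689, 0.1524, 0.195]
tcp_rot: [180.0, 0.0, -173.1]
wrist_force: [0.2, 0.5, 0.2]
opening: -0.0004
grasp_force: 0.0
```

{"method": "servo_tool", "body": {
  "rows": [
    {"offset": [0.4,0,0],"yaw": 0,"claw": 1},
    {"offset": [0.8,0,0],"yaw": 0,"claw": 1},
    {"offset": [0.8,0,0],"yaw": 0,"claw": 1},
    {"offset": [0.8,0,0],"yaw": 0,"claw": 1}
  ]
}}

```text
time: 50.38
ee_pos: [0.391, 0.1442, 0.1948]
tcp_rot: [180.0, 0.0, -173.0]
wrist_force: [0.3, -0.6, -1.4]
opening: -0.0
grasp_force: 0.0
```

```bash
python3 fl.py
```

```text
[0.02 0.02 1.96 2.01] 0.7
[6.3  0.02 1.96 2.01] 0.7
[0.02 0.02 1.96 2.01] 0.7
[0.02 0.02 1.96 2.01] 0.7
[0.02 0.02 1.96 2.01] 0.7
carton xy -0.1589 0.001 0.19466278882103755
```

{"method": "servo_tool", "body": {
  "rows": [
    {"offset": [0,0,0.5],"yaw": 0,"claw": 1},
    {"offset": [0,0,1],"yaw": 0,"claw": 1},
    {"offset": [0,0,1],"yaw": 0,"claw": 1}
  ]
}}

```text
time: 50.85
ee_pos: [0.3886, 0.1429, 0.0918]
tcp_rot: [-179.9, -0.4, -173.0]
wrist_force: [-0.4, 0.8, 0.1]
opening: 0.0001
grasp_force: 0.0
```

{"method": "servo_tool", "body": {
  "rows": [
    {"offset": [0,0,0.15],"yaw": 0,"claw": 1},
    {"offset": [-0.2,0,0.15],"yaw": 0,"claw": 1},
    {"offset": [-0.39,0,0.15],"yaw": 0,"claw": 1},
    {"offset": [-0.39,0,0.15],"yaw": 0,"claw": 1}
  ]
}}

```text
time: 51.35
ee_pos: [0.4306, 0.1488, 0.0812]
tcp_rot: [180.0, 0.1, -173.0]
wrist_force: [-0.7, -0.7, -1.1]
opening: -0.0001
grasp_force: 0.0
```

{"method": "servo_tool", "body": {
  "rows": [
    {"offset": [-0.15,0,0],"yaw": 0,"claw": 1},
    {"offset": [-0.3,0,0],"yaw": 0,"claw": 1},
    {"offset": [-0.45,0,0],"yaw": 0,"claw": 1},
    {"offset": [-0.6,0,0],"yaw": 0,"claw": 1},
    {"offset": [-0.75,0,0],"yaw": 0,"claw": 1},
    {"offset": [-0.85,0,0.03],"yaw": 0,"claw": 1},
    {"offset": [-0.9,0,0.08],"yaw": 0,"claw": 1},
    {"offset": [-0.94,0,0.13],"yaw": 0,"claw": 1},
    {"offset": [-0.96,0,0.18],"yaw": 0,"claw": 1},
    {"offset": [-0.96,0,0.18],"yaw": 0,"claw": 1}
  ]
}}

```text
time: 52.6
ee_pos: [0.524, 0.16, 0.0616]
tcp_rot: [-180.0, -0.0, -173.0]
wrist_force: [-0.5, -0.0, 0.6]
opening: -0.0001
grasp_force: 0.0
```

{"method": "servo_tool", "body": {
  "rows": [
    {"offset": [-0.03,0,0.04],"yaw": 0,"claw": 1},
    {"offset": [-0.03,0,0.08],"yaw": 0,"claw": 1},
    {"offset": [-0.03,0,0.08],"yaw": 0,"claw": 1}
  ]
}}

```text
time: 52.98
ee_pos: [0.5271, 0.1604, 0.0537]
tcp_rot: [-180.0, -0.0, -173.0]
wrist_force: [-1.1, 0.5, 0.7]
opening: -0.0002
grasp_force: 0.0
```

{"method": "servo_tool", "body": {
  "rows": [
    {"offset": [0,0,0.03],"yaw": 0,"claw": 1},
    {"offset": [0,0,0.04],"yaw": 0,"claw": 1},
    {"offset": [0,0,0.04],"yaw": 0,"claw": 1}
  ]
}}

```text
time: 53.35
ee_pos: [0.5274, 0.1605, 0.0526]
tcp_rot: [180.0, 0.1, -173.0]
wrist_force: [-7.4, -2.8, 19.1]
opening: -0.0002
grasp_force: 9.5
```

{"method": "servo_tool", "body": {
  "rows": [
    {"offset": [0,0,-0.5],"yaw": 0,"claw": 1},
    {"offset": [0,0,-1],"yaw": 0,"claw": 1},
    {"offset": [0,0,-1],"yaw": 0,"claw": 1}
  ]
}}

```text
time: 53.72
ee_pos: [0.5291, 0.161, 0.1544]
tcp_rot: [179.9, 0.4, -173.0]
wrist_force: [-0.5, 0.8, -0.3]
opening: -0.0001
grasp_force: 0.0
```

{"method": "servo_tool", "body": {
  "rows": [
    {"offset": [0,0,-0.45],"yaw": 0,"claw": 1},
    {"offset": [-0.4,-0.25,-0.45],"yaw": 0,"claw": 1},
    {"offset": [-0.7,-0.5,-0.45],"yaw": 0,"claw": 1},
    {"offset": [-0.7,-0.5,-0.45],"yaw": 0,"claw": 1}
  ]
}}

```text
time: 54.22
ee_pos: [0.604, 0.1179, 0.1928]
tcp_rot: [-180.0, -0.1, -173.1]
wrist_force: [0.1, 0.6, 0.3]
opening: 0.0001
grasp_force: 0.0
```

{"method": "servo_tool", "body": {
  "rows": [
    {"offset": [-0.4,0,0],"yaw": 0,"claw": 1},
    {"offset": [-0.7,0,0],"yaw": 0,"claw": 1},
    {"offset": [-0.7,0,0],"yaw": 0,"claw": 1},
    {"offset": [-0.7,0,0],"yaw": 0,"claw": 1}
  ]
}}

```text
time: 54.72
ee_pos: [0.6715, 0.1281, 0.1946]
tcp_rot: [180.0, -0.1, -173.0]
wrist_force: [0.1, 0.9, -0.2]
opening: 0.0002
grasp_force: 0.0
```

```bash
python3 fl.py
```

```text
[ 0.03 -1.9   6.28  2.03] 10.04
[0.03 0.03 0.04 2.03] 0.68
[0.03 0.03 0.04 2.03] 0.68
[0.03 0.03 0.04 2.03] 0.68
[-0.    0.    0.04  0.02] 15.94
carton xy 0.1174 -0.0497 0.1955206126380672
```

{"method": "servo_tool", "body": {
  "rows": [
    {"offset": [-0.06,0,0.0],"yaw": 0,"claw": 1},
    {"offset": [-0.06,0,0.4],"yaw": 0,"claw": 1},
    {"offset": [-0.06,0,0.8],"yaw": 0,"claw": 1},
    {"offset": [-0.06,0,1],"yaw": 0,"claw": 1},
    {"offset": [-0.06,0,1],"yaw": 0,"claw": 1}
  ]
}}

```text
time: 55.45
ee_pos: [0.6773, 0.1284, 0.0936]
tcp_rot: [-180.0, -0.2, -173.0]
wrist_force: [-0.5, -0.1, 1.4]
opening: -0.0002
grasp_force: 0.0
```

{"method": "servo_tool", "body": {
  "rows": [
    {"offset": [0,0,0.15],"yaw": 0,"claw": 1},
    {"offset": [0,0,0.15],"yaw": 0,"claw": 1}
  ]
}}

```text
time: 55.7
ee_pos: [0.6781, 0.1285, 0.0795]
tcp_rot: [-180.0, -0.0, -173.0]
wrist_force: [-0.9, -0.1, -1.3]
opening: 0.0001
grasp_force: 0.0
```

{"method": "servo_tool", "body": {
  "rows": [
    {"offset": [0.15,0,0],"yaw": 0,"claw": 1},
    {"offset": [0.3,0,0],"yaw": 0,"claw": 1},
    {"offset": [0.45,0,0],"yaw": 0,"claw": 1},
    {"offset": [0.6,0,0],"yaw": 0,"claw": 1},
    {"offset": [0.75,0,0],"yaw": 0,"claw": 1},
    {"offset": [0.86,0,0.03],"yaw": 0,"claw": 1},
    {"offset": [0.92,0,0.08],"yaw": 0,"claw": 1},
    {"offset": [0.96,0,0.13],"yaw": 0,"claw": 1},
    {"offset": [0.99,0,0.18],"yaw": 0,"claw": 1},
    {"offset": [0.99,0,0.18],"yaw": 0,"claw": 1}
  ]
}}

```text
time: 56.95
ee_pos: [0.5796, 0.1165, 0.0613]
tcp_rot: [-180.0, -0.1, -173.0]
wrist_force: [-0.4, -0.4, 0.5]
opening: 0.0001
grasp_force: 0.0
```

{"method": "servo_tool", "body": {
  "rows": [
    {"offset": [0.03,0,0.04],"yaw": 0,"claw": 1},
    {"offset": [0.03,0,0.08],"yaw": 0,"claw": 1},
    {"offset": [0.03,0,0.08],"yaw": 0,"claw": 1}
  ]
}}

```text
time: 57.32
ee_pos: [0.5768, 0.1161, 0.0536]
tcp_rot: [-180.0, -0.0, -173.0]
wrist_force: [0.6, -0.3, 0.6]
opening: 0.0001
grasp_force: 0.0
```

{"method": "servo_tool", "body": {
  "rows": [
    {"offset": [0,0,0.03],"yaw": 0,"claw": 1},
    {"offset": [0,0,0.04],"yaw": 0,"claw": 1},
    {"offset": [0,0,0.04],"yaw": 0,"claw": 1}
  ]
}}

```text
time: 57.7
ee_pos: [0.5773, 0.1162, 0.0524]
tcp_rot: [180.0, 0.1, -173.0]
wrist_force: [-6.0, -1.5, 16.5]
opening: 0.0
grasp_force: 8.6
```

{"method": "servo_tool", "body": {
  "rows": [
    {"offset": [0,0,-0.5],"yaw": 0,"claw": 1},
    {"offset": [0,0,-1],"yaw": 0,"claw": 1},
    {"offset": [0,0,-1],"yaw": 0,"claw": 1}
  ]
}}

```text
time: 58.08
ee_pos: [0.5789, 0.1165, 0.1547]
tcp_rot: [180.0, 0.4, -173.0]
wrist_force: [-0.3, 0.5, -0.6]
opening: -0.0002
grasp_force: 0.0
```

{"method": "servo_tool", "body": {
  "rows": [
    {"offset": [0.4,-0.4,-0.5],"yaw": 0,"claw": 1},
    {"offset": [1,-1,-0.5],"yaw": 0,"claw": 1},
    {"offset": [1,-1,-0.5],"yaw": 0,"claw": 1},
    {"offset": [1,-1,-0.5],"yaw": 0,"claw": 1}
  ]
}}

```text
time: 58.58
ee_pos: [0.4891, 0.0034, 0.2002]
tcp_rot: [-180.0, 0.0, -173.1]
wrist_force: [0.3, -0.2, -0.1]
opening: 0.0
grasp_force: 0.0
```

{"method": "servo_tool", "body": {
  "rows": [
    {"offset": [0.5,-0.5,0],"yaw": 0,"claw": 1},
    {"offset": [1,-1,0],"yaw": 0,"claw": 1},
    {"offset": [1,-1,0],"yaw": 0,"claw": 1},
    {"offset": [1,-1,0],"yaw": 0,"claw": 1},
    {"offset": [1,-1,0],"yaw": 0,"claw": 1}
  ]
}}

```text
time: 59.2
ee_pos: [0.4037, -0.1059, 0.1997]
tcp_rot: [180.0, -0.0, -173.0]
wrist_force: [0.8, 0.5, -0.1]
opening: -0.0001
grasp_force: 0.0
```

```bash
python3 fl.py; python3 - <<'E'
from h import *
cv2.imwrite("pics/f.png",cv2.resize(np.hstack([camera("top")[0],camera("scene")[0]])[:,:,::-1],(800,300)))
E
```

```text
[0.22 0.17 6.29 0.01] 0.57
[0.22 0.15 0.01 0.01] 0.57
[0.2  0.02 0.02 0.02] 0.54
[0.2  0.02 0.02 0.02] 0.54
[0.03 0.03 0.03 0.03] 0.52
carton xy -0.1774 -0.2485 0.19974735629950585
```

View pics/f.png

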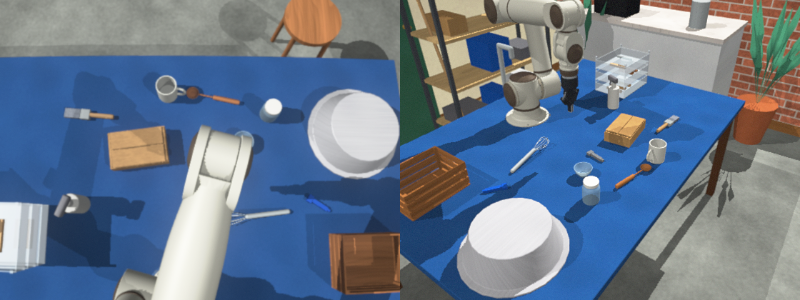

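The carton is shut at (137,148), with all four flaps fitting flat. The bystanders are in place and no wooden pegs are left on the table. Handing in.

```bash
python3 -c "
from workcell import *
print(job_done())"
```

```text
the job is handed in; nothing more can be done
None
```

All three wooden pegs on the table are packed flat and parallel in the carton, heads at the far side; the flaps were folded right, left, near, far and pressed flat, and the job is handed in (no verdict was shown).

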